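Clear the clay lumps and mesh the roller gears

TASK

Get the clay roller's gear drive ready to run: first sweep all the dry clay lumps along the lane into the white catch tray with the blue scraper, never with your fingers, and stand the scraper upright on its black mat again. Once the lumps are in the tray, pull the yellow and the green gear out of their tight case, wiggling a little, and put one on each shaft of the drive, either way round: lower it and rock it gently to and fro, without forcing it, until its teeth mesh with the fixed steel pinion and it sits fully home. Leave the bowl, jar and brush where they are.

Things in the scene. Friction and masses are not known exactly. Their poses are not given: they have to be found in the camera images.
- deck: Fixed deck; origin on the table under the lane's middle, z up. Lane: x -85..85, y -110..90 mm, 35 mm above the table, open end at y -110, sweep to +y; 8 mm thick fences along both sides, tops at 60 mm. At y 90 it drops without a lip into the white catch tray (see tray_floor). Blue gear station: x 93..222, y -145..145 mm, top at 35 mm; shafts at (160, 81) and (160, -81), pinion at (160, 0) mm.
- seat_l (a point): Centre of the top of the left (deck +y) steel seat boss (48 mm across, 4 mm above the deck, 39 mm above the table); a gear's underside rests here when home. A fixed upright steel shaft, 16 mm in diameter, stands here and ends 30 mm above this point, its last 8 mm tapering to 8 mm across. Axes as the deck's.
- seat_r (a point): Centre of the top of the right (deck -y) steel seat boss (48 mm across, 4 mm above the deck, 39 mm above the table); a gear's underside rests here when home. A fixed upright steel shaft, 16 mm in diameter, stands here and ends 30 mm above this point, its last 8 mm tapering to 8 mm across. Axes as the deck's.
- lane_edge (a point): Middle of the edge where the lane drops into the tray, on the lane surface (deck y = 90 mm). Axes as the deck's.
- tray_floor (a point): Centre of the white catch tray's inner floor, 30 mm below the lane, 5 mm above the table. Inside 170 mm (x) by 82 mm (y); the other three walls are 8 mm thick, tops 60 mm above the table. Axes as the deck's.
- pinion: Fixed steel spur gear, clamped: it does not turn. Origin on its axis at the deck surface. 8 teeth, 45 degrees apart, tip diameter 76 mm, root 50 mm, axis 81 mm from each shaft's; teeth from 4 to 20 mm above the deck (hub nut to 26), 12 mm wide at the root, 7 mm at the tip. The angle at which it is clamped differs each time and is NOT given by this pose: find it by eye or by rocking.
- case: Fixed grey case 280 (x) by 160 (y) mm, 16 mm tall; origin at the centre of its underside. Two pockets, centres at x = -62 and 62 mm, floors 4 mm up. In each, two rubber lips on springs at the +y and -y sides squeeze the lowest 12 mm of the gear's rim with about 6 N each, so pulling a gear straight up takes about 8 to 18 N.
- gear_a: Loose yellow gear, about 300 g, hub up in the -x pocket. Origin on its axis at its underside. 16 mm thick, 12 teeth (tip diameter 108) at 15, 45, 75.. degrees from its +x. Grip the orange hub: 32 x 32 mm, 16 to 54 mm up, flats square to x and y. Square hole below, 18.5 mm wide, 50 deep. Play in mesh 2 to 4 degrees each way; unmeshed it stops 16 mm above the seat, 14 mm down the shaft.
- gear_b: Loose green gear, about 300 g, hub up in the +x pocket. Origin on its axis at its underside. 16 mm thick, 12 teeth (tip diameter 108) at 15, 45, 75.. degrees from its +x. Grip the white hub: 32 x 32 mm, 16 to 54 mm up, flats square to x and y. Square hole below, 18.5 mm wide, 50 deep. Play in mesh 2 to 4 degrees each way; unmeshed it stops 16 mm above the seat, 14 mm down the shaft.
- mat: Fixed black rubber mat, 110 x 150 mm, 4 mm thick, home of the scraper. Origin at the centre of its underside.
- scraper: Loose sweeping scraper standing upright on the mat at the start, 220 g. Blue foot 100 mm wide (x) by 24 mm thick (y) by 34 mm high; on it a wooden handle 80 mm (x) by 22 mm (y), from 34 to 80 mm above the underside: grip across its 22 mm. Origin at the centre of the foot's underside. It sweeps along its y axis; the lane is 1.7 scrapers wide.
- lump0: Loose dry clay lump, 30 x 24 x 22 mm, about 30 g, on the lane at the start (may be absent). Origin at the centre of its underside as first laid; it may roll over.
- lump1: Loose dry clay lump, 26 x 26 x 24 mm, about 30 g, on the lane at the start (may be absent). Origin at the centre of its underside as first laid; it may roll over.
- lump2: Loose dry clay lump, 34 x 22 x 22 mm, about 30 g, on the lane at the start (may be absent). Origin at the centre of its underside as first laid; it may roll over.
- lump3: Loose dry clay lump, 28 x 24 x 26 mm, about 30 g, on the lane at the start (may be absent). Origin at the centre of its underside as first laid; it may roll over.
- lump4: Loose dry clay lump, 30 x 24 x 22 mm, about 30 g, on the lane at the start (may be absent). Origin at the centre of its underside as first laid; it may roll over.
- lump5: Loose dry clay lump, 26 x 26 x 24 mm, about 30 g, on the lane at the start (may be absent). Origin at the centre of its underside as first laid; it may roll over.
- lump6: Loose dry clay lump, 34 x 22 x 22 mm, about 30 g, on the lane at the start (may be absent). Origin at the centre of its underside as first laid; it may roll over.
- lump7: Loose dry clay lump, 28 x 24 x 26 mm, about 30 g, on the lane at the start (may be absent). Origin at the centre of its underside as first laid; it may roll over.
- bowl: Bystander: white bowl, 100 mm across the rim, 65 mm high. Leave it alone. Origin at the centre of its underside.
- jar: Bystander: white jar with blue lid, 72 mm across, 90 mm high. Leave it alone. Origin at the centre of its underside.
- brush: Bystander: paint brush lying on the table beyond the deck. Leave it alone.
Things that resemble listed ones, but are neither listed nor needed, are in the scene too. Of the things that look like the gear_b, the largest one is meant.

How it is judged:
By the outcome, as a careful person would: the job done as asked, in the order asked, and still so for the second after the job is handed in, with the robot touching nothing.
Of lump0, lump1, lump2, lump3, lump4, lump5, lump6, lump7 only 5 to 8 are there at a start; the rules pass over those that are not, and their reading is None.
At some moment in a run one of lump0, lump1, lump2, lump3, lump4, lump5, lump6, lump7 may be knocked a few centimetres aside while the robot is not near it.
It also fails if it takes over 210 s, if anything falls off the work surface, if the arm or the gripper's body presses on something with over 40 N, if the wrist force passes 120 N, or if a joint passes its speed limit or range.

ROBOT

A 6-joint arm with a two-finger parallel gripper is mounted at the origin on the work surface. World frame = base frame: x ahead of the robot, y to its left, z up, the work surface at z = 0. Lengths are in m, angles in rad, forces in N, time in s.
With the tool pointing down it reaches from about 0.375 to 0.9 m from the base axis. Payload 3.1 kg.
Tool frame: the origin (TCP) lies at the very end of the fingers, on their centre line; the grasp point (between the pads) lies 19 mm behind it (robot.grip_depth is the distance from the TCP to the grasp point, in m); z points along the fingers, y is the direction in which the jaws open and shut (so a half turn about z gives the same grasp; the last joint's range is limited). The gripper opens to 87 mm and grips with 3 to 60 N. Pads are 19 mm wide; open, the fingers measure 117 mm over their backs; the gripper's body (75 mm by 190 mm) begins 51 mm behind the grasp point.
Start: joints at [1.147, 0.527, 1.433, -0, 1.181, -0.178], TCP at [0.151, 0.606, 0.223] pointing down, gripper open.
Joint ranges: [-3.08, 3.08], [-0.75, 2.2], [0.22, 2.44], [-1.43, 4.57], [0, 2.65], [-2.85, 2.85]. Speed limits (rad/s): [2.79, 2.79, 3.14, 3.14, 3.14, 3.14].

INTERFACE

Orientations are given as a unit quaternion [x, y, z, w].
In Python, from rig import robot gives the robot as it stands.
- The arm moves only by the tool drive_tool, never from a script. Its argument "series" is a list of rows, each a list of 7 numbers: the shift along the tool's x, y, z in m, then the turn, a rotation vector about the tool's x, y, z in degrees, then the opening, from 0 (shut) to 1 (fully open). A call has 1 to 5 rows; each row shifts and turns the commanded pose from where the row before left it, along the tool's axes as they then stand; what a row does not reach is not made up. A row lasts 1/8 s, in which the tool goes at most 62.5 mm and 10.7 degrees, less where a joint would pass 70% of its speed; a pose out of reach is approached as far as the arm can. A call is refused whole if a number of a shift passes 0.0625 or a number of a turn 10.7, either way. A call with a gripper value outside its range is refused whole. The fingers move at their own pace and stop on an object; "squeeze" is the grip in N (left out, the last holds). Time passes only in rows, so rows that do not move let the fingers close. It gives the time, the measured TCP pose, the force and the opening at its end, in the units of the state.
- robot.get_obs(): the state, without advancing time (a new reading comes with each control period).
- robot.camera(name): name is "scene" or "side" or "wrist"; returns (picture, depth): 384x512x3 uint8, blue, green, red; 384x512 float32, m along the optical axis (not along the pixel's ray), 0 where there is no reading.
- robot.camera_model(name): a dict with "fx", "fy", "cx", "cy" (pixels), "k1" (the pictures are not rectified: a ray, as slopes to the right and down, at radius r is drawn at 1 + k1 r^2 times it, then the intrinsics apply), "R" (3x3) and "t" (3): a world point X has camera coordinates R X + t. Camera axes: x right, y down, z forward; pixel columns grow to the right and rows downward; lengths in m; the calibration is good to about 2 mm. A picture is of the moment at which its call begins: read the wrist's pose just before it. camera_model takes no time and is no camera call; for the wrist camera it gives the pose at the moment of the call.
- robot.hand_in(): hands the job in, once; it reports no verdict.
The state is a dict: "time": time; "q": joint angles; "joint_velocities": joint speeds; "joint_torque": joint torques, N m; "position": TCP position; "tool_rot": TCP orientation; "ft_force": force on the tool from outside, world axes, zero at the start; "moment": the same for the moment, N m; "grip_width": finger opening in m.
Only numpy, scipy, OpenCV 4.12 (cv2) and the standard library are available. Lean on these libraries where they do the work, as an engineer would, in place of code of your own. Each camera call takes 0.05 s, during which the arm holds its last target. There are 200 camera calls.

## Working session

There is one attempt and no reset: what is moved stays moved. The work goes in short steps, Python scripts to look and compute and a tool call to move; the robot and the scene stay as the last step left them, time stands still between calls to the robot, and variables do not carry over. Pictures are saved under pics/ and viewed, about 12 in all and at most 16, crops included, and the job is handed in when it is done.

Besides the shell and the picture viewer there is one more tool, called after "Emit:" by a JSON object that holds its "op" and its "data", one argument or row to a line. drive_tool: Moves the arm, as the interface text tells. Its arguments: {"type":"object","properties":{"series":{"type":"array"},"squeeze":{"type":"number"}},"required":["series"]}

```bash
ls; mkdir -p pics
cat > h.py <<'E'
import numpy as np, cv2
from rig import robot
from scipy.spatial.transform import Rotation as Ro
def cam(n):
    m=robot.camera_model(n); p,d=robot.camera(n); return m,p,d
def rays(m,uv):
    uv=np.atleast_2d(np.float64(uv)); K=np.array([[m['fx'],0,m['cx']],[0,m['fy'],m['cy']],[0,0,1]])
    x=cv2.undistortPoints(uv[:,None],K,np.array([m['k1'],0,0,0,0.]))[:,0]
    return np.c_[x,np.ones(len(x))]
def pix2plane(m,uv,z):
    r=rays(m,uv)@np.array(m['R']); c=-np.array(m['R']).T@np.array(m['t'])
    return c+r*((z-c[2])/r[:,2])[:,None]
def cloud(m,d):
    h,w=d.shape; v,u=np.mgrid[:h,:w]; r=rays(m,np.c_[u.ravel(),v.ravel()])*d.ravel()[:,None]
    return ((r-np.array(m['t']))@np.array(m['R'])).reshape(h,w,3)
def proj(m,X):
    X=np.atleast_2d(X); K=np.array([[m['fx'],0,m['cx']],[0,m['fy'],m['cy']],[0,0,1]])
    return cv2.projectPoints(np.float64(X),cv2.Rodrigues(np.array(m['R']))[0],np.array(m['t'],float),K,np.array([m['k1'],0,0,0,0.]))[0][:,0]
E
python3 - <<'E'
from h import *
for n in("scene","side","wrist"):
    m,p,d=cam(n); np.savez(f'pics/{n}0.npz',p=p,d=d,**m); cv2.imwrite(f'pics/{n}0.png',p)
    print(n,{k:np.round(v,3).tolist() for k,v in m.items()})
a=[cv2.imread(f'pics/{n}0.png') for n in("scene","side")]
cv2.imwrite('pics/s0.png',cv2.resize(a[0],(800,600)));cv2.imwrite('pics/s1.png',cv2.resize(a[1],(800,600)))
print(robot.get_obs(),robot.grip_depth)
E
```

```text
pics
scene {'fx': 358.965, 'fy': 358.965, 'cx': 251.296, 'cy': 189.589, 'k1': 0.005, 'R': [[-0.378, 0.925, -0.023], [0.546, 0.203, -0.813], [-0.748, -0.321, -0.582]], 't': [0.312, -0.266, 1.572]}
side {'fx': 421.484, 'fy': 421.484, 'cx': 253.205, 'cy': 193.578, 'k1': -0.158, 'R': [[-0.982, -0.191, 0.004], [-0.138, 0.695, -0.706], [0.132, -0.693, -0.708]], 't': [0.582, 0.187, 1.048]}
wrist {'fx': 265.442, 'fy': 265.442, 'cx': 256.058, 'cy': 194.696, 'k1': 0.015, 'R': [[0.242, 0.97, -0.001], [0.93, -0.231, 0.284], [0.275, -0.069, -0.959]], 't': [-0.624, -0.033, 0.389]}
{'time': 0.15, 'q': array([ 1.14749809e+00,  5.28259046e-01,  1.43360584e+00,  6.90543656e-06,
        1.18140700e+00, -1.78497600e-01]), 'joint_velocities': array([ 0.00034518, -0.00040325, -0.00203296,  0.00164401, -0.00031929,
       -0.00123237]), 'joint_torque': array([ 1.06737447e-03, -4.40428734e+01, -1.76843351e+01,  6.33534906e-02,
        5.52896981e-02, -9.61632736e-05]), 'position': array([0.15121006, 0.60585288, 0.22179317]), 'tool_rot': array([ 1.22096176e-01,  9.92517919e-01, -8.00945141e-04, -2.51892950e-04]), 'ft_force': array([ 0.03668617, -0.02906957, -0.06799024]), 'moment': array([ 0.00282682, -0.00821913, -0.03354265]), 'grip_width': 0.08698950093235377} 0.0187
```

View pics/s0.png

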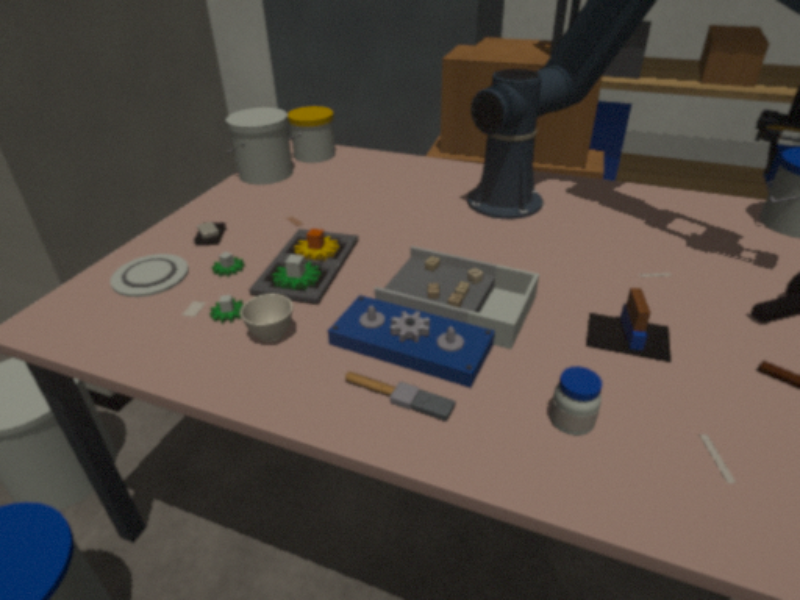

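View pics/s1.png

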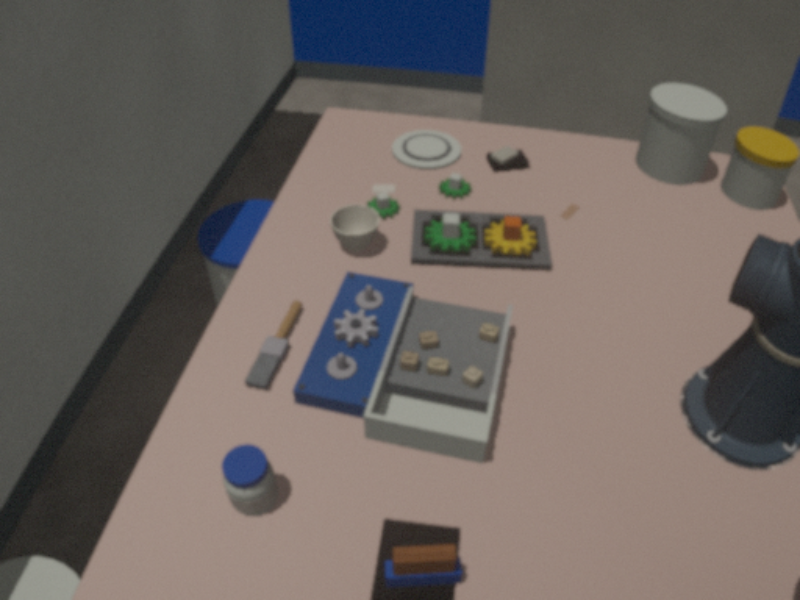

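Side view (800x600 scale): the scraper is at (423,562) on its mat and there are 5 lumps on the lane at about (488,331), (429,339), (409,360), (438,366) and (472,375). The yellow gear is in the case at (512,235). Green candidates are the case gear at (450,230), the largest, and two small decoys at (455,187) and (383,205). I choose the one in the case. The pinion is at (356,325).

```bash
cat > m0.py <<'E'
from h import *
def load(n):
    z=np.load(f'pics/{n}0.npz'); return z,z['p'],z['d']
for n in("side","scene"):
    m,p,d=load(n); X=cloud(m,d); hsv=cv2.cvtColor(p,cv2.COLOR_BGR2HSV); H,S,V=cv2.split(hsv); z=X[...,2]
    ok=(d>0)&(X[...,0]>0.2)&(X[...,0]<1.1)&(abs(X[...,1])<0.8)
    def rect(mask,name):
        q=X[mask][:,:2]; 
        nn,lab,st,c=cv2.connectedComponentsWithStats(mask.astype(np.uint8))
        for i in range(1,nn):
            if st[i,4]<25: continue
            pts=X[lab==i]; r=cv2.minAreaRect(np.float32(pts[:,:2]*1000))
            print(n,name,'px',c[i].round(),'n',st[i,4],'ctr',np.round(r[0],1),'size',np.round(r[1],1),'ang',round(r[2],1),'zmed',np.round(np.percentile(pts[:,2]*1000,[5,50,95]),1),'mean',np.round(pts.mean(0)*1000,1))
    print(n,'table z',np.median(z[ok&(z<0.02)]))
    rect(ok&(H>100)&(H<130)&(S>120)&(z>0.028)&(z<0.042),'blue')
    rect(ok&(H>100)&(H<130)&(S>120)&(z>0.0)&(z<0.042)&(X[...,1]>.3),'foot')
    rect(ok&(H<20)&(S>90)&(z>0.074)&(z<0.1),'handle')
    rect(ok&(H<15)&(S>120)&(z>0.05)&(z<0.064),'orangehub')
    rect(ok&(H>45)&(H<80)&(S>100)&(z>0.01)&(z<0.03),'green')
    rect(ok&(H>18)&(H<32)&(S>120)&(z>0.01)&(z<0.03),'yellow')
    rect(ok&(S<60)&(z>0.05)&(z<0.064),'whiteish50-64')
    rect(ok&(V<60)&(z<0.012)&(X[...,1]>.2),'mat')
    rect(ok&(z>0.045)&(z<0.07)&(S>30)&(S<150)&(H<30),'lumps')
E
python3 m0.py
```

```text
side table z 0.0008683784536505623
side blue px [226. 221.] n 2091 ctr [668.9 -24.9] size [287.6 114.3] ang 86.4 zmed [33.  35.6 38.1] mean [666.9  -2.7  35.6]
side blue px [266. 367.] n 165 ctr [487.7 370.4] size [98.4 23.4] ang 3.6 zmed [29.1 37.4 40.2] mean [494.6 372.2  36.3]
side foot px [268. 368.] n 220 ctr [487.8 370.5] size [98.6 23.4] ang 3.6 zmed [12.3 35.8 40.1] mean [490.8 371.9  32. ]
side handle px [271. 355.] n 495 ctr [486.8 362.5] size [79.4 22.9] ang 14.9 zmed [78.3 84.1 86.8] mean [486.8 363.5  83.7]
side orangehub px [328. 142.] n 77 ctr [ 424.3 -361.1] size [32.  36.6] ang 3.6 zmed [51.6 58.5 61.2] mean [ 425.3 -358.    57.8]
side green px [286. 121.] n 25 ctr [ 574.5 -507.2] size [22.4 45.4] ang 37.8 zmed [10.4 12.5 15.1] mean [ 573.8 -509.4   12.5]
side green px [249. 134.] n 38 ctr [ 686.1 -409.2] size [43.3 24.5] ang 59.6 zmed [11.3 13.3 15.5] mean [ 687.1 -409.6   13.3]
side green px [288. 151.] n 305 ctr [ 547.1 -339.9] size [100.2  91.3] ang 8.8 zmed [14.  20.7 23.7] mean [ 546.8 -334.7   20. ]
side yellow px [326. 153.] n 412 ctr [ 426.1 -357.4] size [10
[... 4890 characters left out ...]
  35.6] size [52.3 29.1] ang 24.2 zmed [45.4 55.5 63.5] mean [467.4  41.2  55.2]
scene lumps px [509. 179.] n 35 ctr [263.  649.2] size [31.1 13.5] ang 6.0 zmed [46.4 54.  62.6] mean [263.6 650.1  54.3]
scene lumps px [277. 185.] n 56 ctr [546.2 -23.8] size [30.  19.1] ang 19.3 zmed [46.1 56.3 61.7] mean [550.3 -22.8  55.5]
scene lumps px [293. 188.] n 132 ctr [550.3  29.5] size [93.  23.8] ang 0.1 zmed [48.1 57.3 63.9] mean [551.2  31.   56.8]
scene lumps px [171. 199.] n 385 ctr [ 735.9 -295.4] size [99.2 95. ] ang 37.1 zmed [46.4 57.  65.4] mean [ 733.9 -298.2   56.7]
scene lumps px [403. 198.] n 49 ctr [491.1 350.7] size [72.8  2.2] ang 13.8 zmed [47.7 58.1 68.7] mean [487.5 349.8  57.9]
```

```bash
cat >> h.py <<'E'
D0=np.array([510.5,-16.5])/1000; DY=-3.6
def deck(x,y):  # mm -> world m
    a=np.radians(DY); return D0+np.array([[np.cos(a),-np.sin(a)],[np.sin(a),np.cos(a)]])@np.array([x,y])/1000
def todeck(X):
    a=np.radians(DY); return ((np.atleast_2d(X)[:,:2]-D0)@np.array([[np.cos(a),-np.sin(a)],[np.sin(a),np.cos(a)]]))*1000
def psi():
    y=Ro.from_quat(robot.get_obs()['tool_rot']).as_matrix()[:,1]; return np.degrees(np.arctan2(y[1],y[0]))
def plan(*wps,step=.05,turn=9):
    """waypoints (x,y,z,psi): rows in tool axes, tool down"""
    o=robot.get_obs(); p=np.array(o['position']); s=psi(); print('at',p.round(4),'psi',round(s,2),'t',o['time'])
    R=Ro.from_quat(o['tool_rot']).as_matrix(); print('tilt',R[:,2].round(4))
    for w in wps:
        w=np.array(w,float); d=w[:3]-p; da=(w[3]-s+180)%360-180
        n=max(1,int(np.ceil(max(np.linalg.norm(d)/step,abs(da)/turn))))
        for i in range(n):
            a=np.radians(s); x=np.array([-np.sin(a),np.cos(a),0]); y=np.array([np.cos(a),np.sin(a),0])
            e=d/n; print([round(float(e@x),4),round(float(e@y),4),round(float(-e[2]),4),0,0,round(-da/n,2)]); s+=da/n
        p=w[:3]; print('--')
E
python3 - <<'E'
from h import *
plan((.4875,.362,.20,104.5))
E
```

```text
at [0.1512 0.6059 0.2218] psi 75.97 t 0.15
tilt [-7.0e-04 -1.5e-03 -1.0e+00]
[-0.0428, -0.0172, 0.0024, 0, 0, np.float64(-3.17)]
[-0.0418, -0.0196, 0.0024, 0, 0, np.float64(-3.17)]
[-0.0407, -0.0219, 0.0024, 0, 0, np.float64(-3.17)]
[-0.0394, -0.0241, 0.0024, 0, 0, np.float64(-3.17)]
[-0.038, -0.0262, 0.0024, 0, 0, np.float64(-3.17)]
[-0.0365, -0.0283, 0.0024, 0, 0, np.float64(-3.17)]
[-0.0349, -0.0302, 0.0024, 0, 0, np.float64(-3.17)]
[-0.0331, -0.0321, 0.0024, 0, 0, np.float64(-3.17)]
[-0.0313, -0.0339, 0.0024, 0, 0, np.float64(-3.17)]
--
```

Emit:
{"op": "drive_tool", "data": {
  "series": [
    [-0.043,-0.017,0.002,0,0,-3.2,1],
    [-0.042,-0.02,0.002,0,0,-3.2,1],
    [-0.041,-0.022,0.002,0,0,-3.2,1],
    [-0.039,-0.024,0.002,0,0,-3.2,1],
    [-0.038,-0.026,0.002,0,0,-3.2,1]
  ],
  "squeeze": 30
}}

```text
time: 0.78
position: [0.3396, 0.4698, 0.2122]
tool_rot: [-0.018, 1.0, -0.0, -0.0]
ft_force: [-0.2, 1.2, -0.4]
grip_width: 0.0868
```

Emit:
{"op": "drive_tool", "data": {
  "series": [
    [-0.037,-0.028,0.002,0,0,-3.2,1],
    [-0.035,-0.03,0.002,0,0,-3.2,1],
    [-0.033,-0.032,0.003,0,0,-3.2,1],
    [-0.031,-0.034,0.003,0,0,-3,1],
    [0,0,0,0,0,0,1]
  ]
}}

```text
time: 1.4
position: [0.4915, 0.3614, 0.2019]
tool_rot: [-0.125, 0.992, -0.0, 0.0]
ft_force: [-0.0, -0.2, -0.5]
grip_width: 0.0871
```

```bash
cat > look.py <<'E'
import sys
from h import *
n=sys.argv[1]; m,p,d=cam('wrist'); np.savez(f'pics/{n}.npz',p=p,d=d,**m); cv2.imwrite(f'pics/{n}.png',cv2.resize(p,(768,576)))
E
python3 look.py w1
python3 - <<'E'
from h import *
z=np.load('pics/w1.npz'); p,d=z['p'],z['d']; X=cloud(z,d)
H,S,V=cv2.split(cv2.cvtColor(p,cv2.COLOR_BGR2HSV)); zz=X[...,2]
for nm,mk in(('top',(abs(zz-.084)<.006)&(S>60)),('foot',(zz>.03)&(zz<.043)&(H>100)&(H<130)&(S>100)),('mat',(V<60)&(zz<.01)&(zz>-.01))):
    mk=mk&(d>0); c=cv2.connectedComponentsWithStats(mk.astype(np.uint8)); i=1+c[2][1:,4].argmax(); q=X[c[1]==i]
    print(nm,c[3][i],c[2][i,4],cv2.minAreaRect(np.float32(q[:,:2]*1000)),np.median(q[:,2]))
plan((.4875,.362,.20,104.5))
E
```

```text
top [257.50250179 184.80343102] 1399 ((486.6515808105469, 362.21337890625), (79.9530029296875, 21.675016403198242), 14.917423248291016) 0.08159384145189551
foot [ 17.83857442 228.95597484] 477 ((638.0105590820312, 84.52018737792969), (70.76356506347656, 26.221912384033203), 88.46292877197266) 0.0327166230568177
mat [237.41743119 146.        ] 218 ((472.916748046875, 325.4026794433594), (50.258419036865234, 37.519283294677734), 13.85860824584961) 0.0017476827985988428
at [0.4895 0.3624 0.202 ] psi 104.38 t 1.45
tilt [-1.2e-03 -2.0e-04 -1.0e+00]
[0.0021, 0.0001, 0.002, 0, 0, np.float64(-0.12)]
--
```

View pics/w1.png

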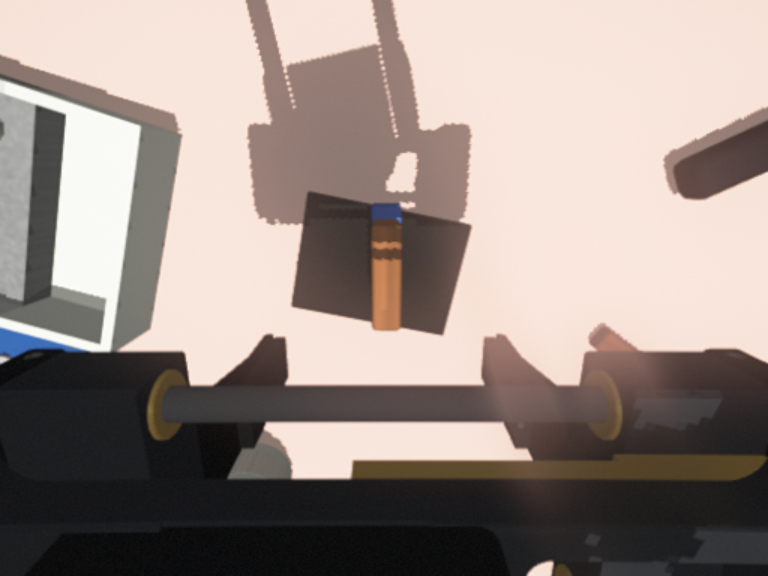

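The picture shows the scraper handle at about (386,270), square to the jaws. The measured top is 80x21.7 mm, matching the given size, so I grasp it.

Emit:
{"op": "drive_tool", "data": {
  "series": [
    [0.003,0,0.05,0,0,-0.5,1],
    [0,0,0.05,0,0,0,1],
    [0,0,0.04,0,0,0,1],
    [0,0,0.018,0,0,0,1],
    [0,0,0,0,0,0,0.1]
  ],
  "squeeze": 35
}}

```text
time: 2.08
position: [0.4846, 0.3631, 0.0438]
tool_rot: [-0.132, 0.991, -0.0, -0.001]
ft_force: [-0.8, 0.0, -0.3]
grip_width: 0.0825
```

Emit:
{"op": "drive_tool", "data": {
  "series": [
    [0,0,0,0,0,0,0],
    [0,0,0,0,0,0,0],
    [0,0,0,0,0,0,0],
    [0,0,0,0,0,0,0]
  ]
}}

```text
time: 2.58
position: [0.4861, 0.3629, 0.0452]
tool_rot: [-0.131, 0.991, 0.0, 0.0]
ft_force: [0.1, 0.3, -0.1]
grip_width: 0.0452
```

Emit:
{"op": "drive_tool", "data": {
  "series": [
    [0,0,0,0,0,0,0],
    [0,0,0,0,0,0,0],
    [0,0,0,0,0,0,0],
    [0,0,0,0,0,0,0]
  ]
}}

```text
time: 3.08
position: [0.4858, 0.3627, 0.0445]
tool_rot: [-0.131, 0.991, -0.0, -0.0]
ft_force: [-0.8, -0.5, 0.6]
grip_width: 0.0214
```

Emit:
{"op": "drive_tool", "data": {
  "series": [
    [0,0,-0.01,0,0,0,0],
    [0,0,-0.04,0,0,0,0],
    [0,0,-0.05,0,0,0,0],
    [0,0,0,0,0,0,0]
  ]
}}

```text
time: 3.58
position: [0.4887, 0.3644, 0.1492]
tool_rot: [-0.131, 0.991, 0.002, 0.005]
ft_force: [0.4, 0.5, -3.0]
grip_width: 0.0219
```

Run:
```python
from h import *
print(robot.get_obs()['grip_width'])
plan((*deck(-33,-88),.145,86.4),(*deck(-33,-88),.0775,86.4),(*deck(-33,98),.0775,86.4),step=.055)
```

```text
0.0219011830864878
at [0.4887 0.3644 0.1492] psi 105.08 t 3.575
tilt [ 0.0089  0.0046 -0.9999]
[0.0153, -0.0496, 0.0005, 0, 0, np.float64(2.08)]
[0.0135, -0.0501, 0.0005, 0, 0, np.float64(2.08)]
[0.0116, -0.0506, 0.0005, 0, 0, np.float64(2.08)]
[0.0098, -0.0509, 0.0005, 0, 0, np.float64(2.08)]
[0.008, -0.0513, 0.0005, 0, 0, np.float64(2.08)]
[0.0061, -0.0515, 0.0005, 0, 0, np.float64(2.08)]
[0.0042, -0.0517, 0.0005, 0, 0, np.float64(2.08)]
[0.0023, -0.0518, 0.0005, 0, 0, np.float64(2.08)]
[0.0005, -0.0519, 0.0005, 0, 0, np.float64(2.08)]
--
[0.0, 0.0, 0.0337, 0, 0, np.float64(0.0)]
[0.0, 0.0, 0.0337, 0, 0, np.float64(0.0)]
--
[-0.0, 0.0465, -0.0, 0, 0, np.float64(-0.0)]
[-0.0, 0.0465, -0.0, 0, 0, np.float64(-0.0)]
[-0.0, 0.0465, -0.0, 0, 0, np.float64(-0.0)]
[-0.0, 0.0465, -0.0, 0, 0, np.float64(-0.0)]
--
```

Emit:
{"op": "drive_tool", "data": {
  "series": [
    [0.015,-0.05,0,0,0,2.1,0],
    [0.0135,-0.05,0,0,0,2.1,0],
    [0.0115,-0.0505,0,0,0,2.1,0],
    [0.01,-0.051,0,0,0,2.1,0],
    [0.008,-0.0515,0,0,0,2.1,0]
  ]
}}

```text
time: 4.2
position: [0.4754, 0.1016, 0.1438]
tool_rot: [-0.039, 0.999, 0.0, -0.001]
ft_force: [1.0, 0.1, -1.5]
grip_width: 0.022
```

Emit:
{"op": "drive_tool", "data": {
  "series": [
    [0.006,-0.0515,0,0,0,2.1,0],
    [0.004,-0.0515,0,0,0,2.1,0],
    [0.0025,-0.052,0,0,0,2.1,0],
    [0.0005,-0.052,0,0,0,2,0],
    [0,0,0,0,0,0,0]
  ]
}}

```text
time: 4.82
position: [0.4689, -0.1079, 0.144]
tool_rot: [0.035, 0.999, -0.0, 0.0]
ft_force: [0.1, 1.0, -1.9]
grip_width: 0.0221
```

Run:
```python
from h import *
z=cam('side'); cv2.imwrite('pics/a1.png',cv2.resize(z[1][150:310,190:350],(640,640))[:600])
plan((*deck(-33,-88),.145,86.4),(*deck(-33,-88),.077,86.4),step=.055)
```

```text
at [ 0.468  -0.1056  0.1439] psi 86.05 t 4.875
tilt [-0.0015  0.001  -1.    ]
[-0.0038, 0.0036, -0.0011, 0, 0, np.float64(-0.35)]
--
[0.0, 0.0, 0.034, 0, 0, np.float64(-0.0)]
[0.0, 0.0, 0.034, 0, 0, np.float64(-0.0)]
--
```

View pics/a1.png

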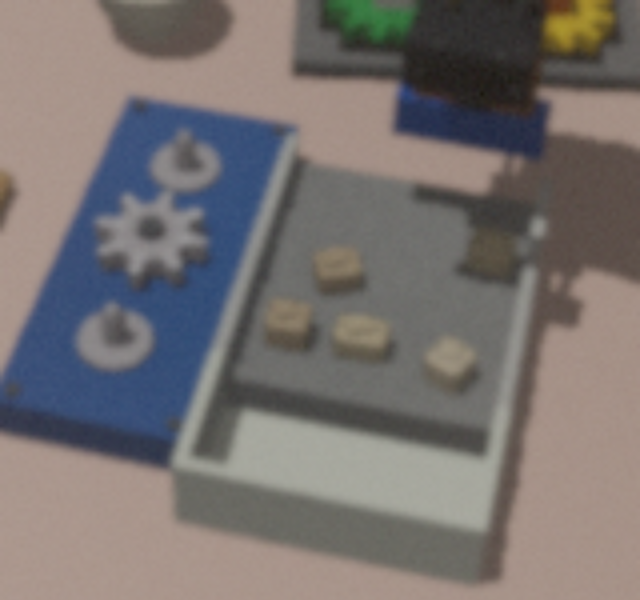

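The scraper hangs over the open end, centred near (470,120), with five lumps ahead of it and nothing in the way. Lower it and sweep the -x side.

Emit:
{"op": "drive_tool", "data": {
  "series": [
    [-0.006,0.002,0.035,0,0,-0.3,0],
    [0,0,0.027,0,0,0,0],
    [0,0,0.005,0,0,0,0],
    [0,0,0,0,0,0,0]
  ]
}}

```text
time: 5.38
position: [0.4745, -0.1016, 0.0775]
tool_rot: [0.029, 1.0, 0.0, -0.001]
ft_force: [0.2, -1.1, -2.1]
grip_width: 0.022
```

Emit:
{"op": "drive_tool", "data": {
  "series": [
    [0,0.02,0,0,0,0,0],
    [0,0.025,0,0,0,0,0],
    [0,0.025,0,0,0,0,0],
    [0,0.025,0,0,0,0,0],
    [0,0.025,0,0,0,0,0]
  ]
}}

```text
time: 6.0
position: [0.4829, 0.018, 0.0789]
tool_rot: [0.03, 1.0, -0.0, 0.001]
ft_force: [0.3, -0.3, -2.4]
grip_width: 0.022
```

Emit:
{"op": "drive_tool", "data": {
  "series": [
    [0,0.025,0,0,0,0,0],
    [0,0.025,0,0,0,0,0],
    [0,0.02,0,0,0,0,0],
    [0,0,0,0,0,0,0]
  ]
}}

```text
time: 6.5
position: [0.4867, 0.0883, 0.0787]
tool_rot: [0.028, 1.0, 0.0, 0.001]
ft_force: [-0.0, -0.1, -2.1]
grip_width: 0.0215
```

Run:
```python
from h import *
print(todeck(robot.get_obs()['position']))
plan((*deck(-31,95),.14,86.4),(*deck(31,-90),.14,86.4),(*deck(31,-90),.077,86.4),step=.055)
```

```text
[[-30.33101854 103.14877771]]
at [0.4867 0.0883 0.0787] psi 86.75 t 6.5
tilt [ 0.0024 -0.     -1.    ]
[0.0004, -0.0041, -0.0306, 0, 0, np.float64(0.17)]
[0.0003, -0.0041, -0.0306, 0, 0, np.float64(0.17)]
--
[-0.0155, -0.0463, -0.0, 0, 0, np.float64(-0.0)]
[-0.0155, -0.0463, -0.0, 0, 0, np.float64(-0.0)]
[-0.0155, -0.0463, -0.0, 0, 0, np.float64(-0.0)]
[-0.0155, -0.0463, -0.0, 0, 0, np.float64(-0.0)]
--
[0.0, 0.0, 0.0315, 0, 0, np.float64(-0.0)]
[0.0, 0.0, 0.0315, 0, 0, np.float64(-0.0)]
--
```

Emit:
{"op": "drive_tool", "data": {
  "series": [
    [0,-0.004,-0.03,0,0,0,0],
    [0,-0.004,-0.031,0,0,0,0],
    [-0.0155,-0.046,0,0,0,0,0],
    [-0.0155,-0.0465,0,0,0,0,0],
    [-0.0155,-0.0465,0,0,0,0,0]
  ]
}}

```text
time: 7.12
position: [0.5241, -0.0646, 0.1396]
tool_rot: [0.03, 1.0, -0.0, 0.001]
ft_force: [0.8, 0.2, -2.1]
grip_width: 0.0219
```

Emit:
{"op": "drive_tool", "data": {
  "series": [
    [-0.0155,-0.0465,0,0,0,0,0],
    [0,0,0,0,0,0,0]
  ]
}}

```text
time: 7.38
position: [0.5385, -0.1147, 0.1396]
tool_rot: [0.032, 0.999, -0.001, 0.002]
ft_force: [-0.6, 0.7, -1.8]
grip_width: 0.0221
```

Run:
```python
from h import *
z=cam('side'); cv2.imwrite('pics/a2.png',cv2.resize(z[1][170:310,210:350],(560,560)))
print(todeck(robot.get_obs()['position'])); plan((*deck(31,-90),.0765,86.4))
```

```text
[[ 32.25435715 -93.9705047 ]]
at [ 0.5368 -0.1123  0.1391] psi 86.36 t 7.425
tilt [ 1.2e-03 -6.0e-04 -1.0e+00]
[0.0006, 0.002, 0.0313, 0, 0, np.float64(-0.02)]
[0.0006, 0.002, 0.0313, 0, 0, np.float64(-0.02)]
--
```

View pics/a2.png

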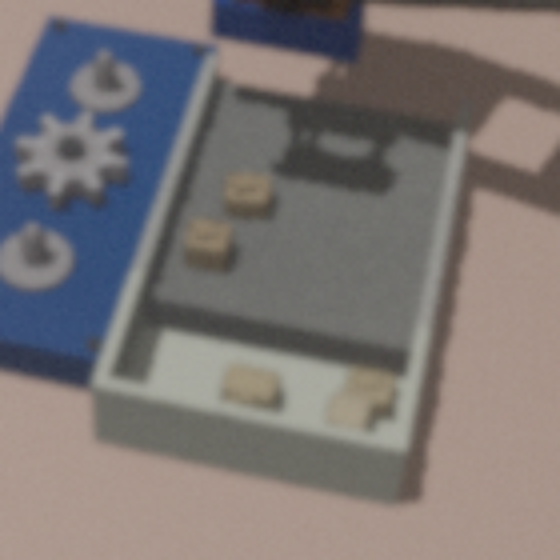

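Three lumps are in the tray; two remain on the lane, at (248,192) and (208,242). Now the +x side.

Emit:
{"op": "drive_tool", "data": {
  "series": [
    [0,0.003,0.035,0,0,0,0],
    [0,0,0.022,0,0,0,0],
    [0,0,0.006,0,0,0,0],
    [0,0,0,0,0,0,0]
  ]
}}

```text
time: 7.92
position: [0.5364, -0.1062, 0.0763]
tool_rot: [0.029, 1.0, 0.0, -0.0]
ft_force: [1.6, -0.4, -2.5]
grip_width: 0.0215
```

Emit:
{"op": "drive_tool", "data": {
  "series": [
    [0,0.02,0,0,0,0,0],
    [0,0.025,0,0,0,0,0],
    [0,0.025,0,0,0,0,0],
    [0,0.025,0,0,0,0,0],
    [0,0.025,0,0,0,0,0]
  ]
}}

```text
time: 8.55
position: [0.5438, 0.015, 0.0761]
tool_rot: [0.029, 1.0, 0.0, 0.0]
ft_force: [-0.0, -0.3, -1.8]
grip_width: 0.0216
```

Emit:
{"op": "drive_tool", "data": {
  "series": [
    [0,0.025,0,0,0,0,0],
    [0,0.025,0,0,0,0,0],
    [0,0.02,0,0,0,0,0],
    [0,0,0,0,0,0,0]
  ]
}}

```text
time: 9.05
position: [0.5478, 0.0847, 0.0758]
tool_rot: [0.028, 1.0, 0.0, 0.0]
ft_force: [0.1, 0.5, -2.6]
grip_width: 0.0213
```

Emit:
{"op": "drive_tool", "data": {
  "series": [
    [0,-0.002,-0.03,0,0,0,0],
    [0,-0.002,-0.04,0,0,0,0],
    [0,-0.045,-0.01,0,0,0,0],
    [0,-0.045,0,0,0,0,0],
    [0,0,0,0,0,0,0]
  ]
}}

```text
time: 9.68
position: [0.5426, -0.0146, 0.156]
tool_rot: [0.032, 0.999, -0.001, 0.0]
ft_force: [0.3, 1.1, -2.6]
grip_width: 0.0217
```

Run:
```python
from h import *
z=cam('side'); cv2.imwrite('pics/a3.png',cv2.resize(z[1][170:310,210:350],(560,560)))
z=np.load('pics/scene0.npz'); X=cloud(z,z['d']);V=z['p'].max(2)
plan((.4987,.357,.16,93.5),(.4987,.357,.06,93.5))
```

```text
at [ 0.5422 -0.0129  0.1557] psi 86.36 t 9.725
tilt [ 0.  0. -1.]
[0.0084, 0.0458, -0.0005, 0, 0, np.float64(-0.89)]
[0.0077, 0.0459, -0.0005, 0, 0, np.float64(-0.89)]
[0.0069, 0.046, -0.0005, 0, 0, np.float64(-0.89)]
[0.0062, 0.0461, -0.0005, 0, 0, np.float64(-0.89)]
[0.0055, 0.0462, -0.0005, 0, 0, np.float64(-0.89)]
[0.0048, 0.0463, -0.0005, 0, 0, np.float64(-0.89)]
[0.0041, 0.0464, -0.0005, 0, 0, np.float64(-0.89)]
[0.0033, 0.0464, -0.0005, 0, 0, np.float64(-0.89)]
--
[0.0, 0.0, 0.05, 0, 0, np.float64(-0.0)]
[0.0, 0.0, 0.05, 0, 0, np.float64(-0.0)]
--
```

View pics/a3.png

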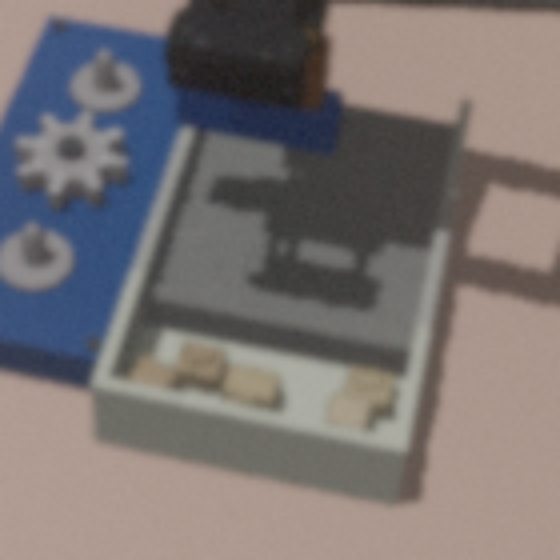

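All five lumps lie in the tray and the visible lane is clear. Put the scraper back on the mat.

Emit:
{"op": "drive_tool", "data": {
  "series": [
    [0.0085,0.046,0,0,0,-0.9,0],
    [0.0077,0.046,0,0,0,-0.9,0],
    [0.007,0.046,0,0,0,-0.9,0],
    [0.006,0.046,0,0,0,-0.9,0],
    [0.0055,0.046,0,0,0,-0.9,0]
  ]
}}

```text
time: 10.35
position: [0.5132, 0.222, 0.1553]
tool_rot: [-0.01, 1.0, 0.0, -0.0]
ft_force: [0.2, -0.6, -2.3]
grip_width: 0.0217
```

Emit:
{"op": "drive_tool", "data": {
  "series": [
    [0.005,0.046,0,0,0,-0.9,0],
    [0.004,0.046,0,0,0,-0.7,0],
    [0.003,0.046,0,0,0,-0.5,0],
    [0,0,0.05,0,0,0,0],
    [0,0,0.04,0,0,0,0]
  ]
}}

```text
time: 10.98
position: [0.4961, 0.359, 0.0641]
tool_rot: [-0.029, 1.0, -0.0, -0.0]
ft_force: [0.6, -0.5, -2.4]
grip_width: 0.0217
```

Emit:
{"op": "drive_tool", "data": {
  "series": [
    [0,0,0,0,0,0,0],
    [0,0,0,0,0,0,0]
  ]
}}

```text
time: 11.22
position: [0.4982, 0.3581, 0.0665]
tool_rot: [-0.028, 1.0, 0.0, 0.001]
ft_force: [-0.3, -0.7, -2.1]
grip_width: 0.0214
```

Emit:
{"op": "drive_tool", "data": {
  "series": [
    [0,0,0.015,0,0,0,0],
    [0,0,0.004,0,0,0,0],
    [0,0,0.002,0,0,0,0],
    [0,0,0,0,0,0,0]
  ]
}}

```text
time: 11.72
position: [0.4979, 0.3574, 0.0448]
tool_rot: [-0.028, 1.0, 0.0, 0.0]
ft_force: [0.5, -0.5, -2.7]
grip_width: 0.0213
```

Emit:
{"op": "drive_tool", "data": {
  "series": [
    [0,0,0.001,0,0,0,0],
    [0,0,0,0,0,0,0]
  ]
}}

```text
time: 11.98
position: [0.4981, 0.3575, 0.0445]
tool_rot: [-0.028, 1.0, 0.0, 0.0]
ft_force: [-0.5, -0.4, 4.6]
grip_width: 0.0216
```

Contact (4.6 N upward). Open and rise.

Emit:
{"op": "drive_tool", "data": {
  "series": [
    [0,0,0,0,0,0,1],
    [0,0,0,0,0,0,1],
    [0,0,0,0,0,0,1],
    [0,0,0,0,0,0,1],
    [0,0,0,0,0,0,1]
  ]
}}

```text
time: 12.6
position: [0.4976, 0.3574, 0.0434]
tool_rot: [-0.028, 1.0, -0.0, -0.0]
ft_force: [-0.3, 0.2, -0.3]
grip_width: 0.064
```

Emit:
{"op": "drive_tool", "data": {
  "series": [
    [0,0,0,0,0,0,1],
    [0,0,0,0,0,0,1],
    [0,0,0,0,0,0,1],
    [0,0,-0.03,0,0,0,1],
    [0,0,-0.06,0,0,0,1]
  ]
}}

```text
time: 13.22
position: [0.4958, 0.3564, 0.1319]
tool_rot: [-0.028, 1.0, -0.001, -0.003]
ft_force: [0.2, 0.9, 0.6]
grip_width: 0.0868
```

Emit:
{"op": "drive_tool", "data": {
  "series": [
    [0,0,-0.06,0,0,0,1],
    [0,0,-0.04,0,0,0,1],
    [0,0,0,0,0,0,1]
  ]
}}

```text
time: 13.6
position: [0.4999, 0.3585, 0.238]
tool_rot: [-0.028, 1.0, 0.002, 0.004]
ft_force: [0.8, 0.1, 1.1]
grip_width: 0.0871
```

Run:
```python
from h import *
z=np.load('pics/side0.npz')
# wrist cam offset in tool frame
m=robot.camera_model('wrist');o=robot.get_obs();R=Ro.from_quat(o['tool_rot']).as_matrix()
c=-np.array(m['R']).T@np.array(m['t']); print('cam in tool',R.T@(c-o['position']),'axis',R.T@np.array(m['R'])[2])
print('pinion',deck(160,0),'grip',o['grip_width'])
plan((*deck(140,0),.24,86.4))
```

```text
cam in tool [ 0.07908494  0.00027301 -0.16001853] axis [-0.28464577  0.00123472  0.95863197]
pinion [ 0.67018428 -0.02654648] grip 0.08713336631043457
at [0.4999 0.3585 0.238 ] psi 93.18 t 13.6
tilt [ 0.0084  0.0039 -1.    ]
[-0.0143, -0.0435, -0.0002, 0, 0, np.float64(0.75)]
[-0.0149, -0.0433, -0.0002, 0, 0, np.float64(0.75)]
[-0.0155, -0.0431, -0.0002, 0, 0, np.float64(0.75)]
[-0.016, -0.0429, -0.0002, 0, 0, np.float64(0.75)]
[-0.0166, -0.0427, -0.0002, 0, 0, np.float64(0.75)]
[-0.0171, -0.0425, -0.0002, 0, 0, np.float64(0.75)]
[-0.0177, -0.0422, -0.0002, 0, 0, np.float64(0.75)]
[-0.0183, -0.042, -0.0002, 0, 0, np.float64(0.75)]
[-0.0188, -0.0418, -0.0002, 0, 0, np.float64(0.75)]
--
```

Emit:
{"op": "drive_tool", "data": {
  "series": [
    [-0.013,-0.043,0.004,0,0,0.75,1],
    [-0.014,-0.043,0.004,0,0,0.75,1],
    [-0.014,-0.043,0.004,0,0,0.75,1],
    [-0.015,-0.043,0.004,0,0,0.75,1],
    [-0.015,-0.043,0.004,0,0,0.75,1]
  ]
}}

```text
time: 14.22
position: [0.5743, 0.143, 0.2118]
tool_rot: [0.005, 1.0, -0.0, -0.002]
ft_force: [-0.4, 0.1, -0.2]
grip_width: 0.087
```

Emit:
{"op": "drive_tool", "data": {
  "series": [
    [-0.016,-0.043,0.004,0,0,0.75,1],
    [-0.016,-0.042,0.004,0,0,0.75,1],
    [-0.017,-0.042,0.004,0,0,0.75,1],
    [-0.017,-0.041,0.004,0,0,0.75,1],
    [0,0,0,0,0,0,1]
  ]
}}

```text
time: 14.85
position: [0.636, -0.0286, 0.1953]
tool_rot: [0.033, 0.999, -0.0, -0.001]
ft_force: [-0.3, 0.7, 0.4]
grip_width: 0.0868
```

Emit:
{"op": "drive_tool", "data": {
  "series": [
    [0,0,0,0,0,0,1],
    [0,0,0,0,0,0,1]
  ]
}}

```text
time: 15.1
position: [0.6351, -0.0239, 0.1971]
tool_rot: [0.03, 1.0, 0.0, -0.001]
ft_force: [-0.4, 0.8, -1.2]
grip_width: 0.0869
```

```bash
python3 look.py w2
cat > m2.py <<'E'
from h import *
z=np.load('pics/w2.npz'); p,d=z['p'],z['d']; X=cloud(z,d); o=robot.get_obs(); print(o['position'],psi())
H,S,V=cv2.split(cv2.cvtColor(p,cv2.COLOR_BGR2HSV)); zz=X[...,2]
b=(H>100)&(H<130)&(S>120)&(d>0)&(X[...,0]>.56)&(X[...,0]<.76); print('deck z',np.median(zz[b])); r=cv2.minAreaRect(np.float32(X[b&(abs(zz-np.median(zz[b]))<.005)][:,:2]*1000)); print('station',r)
dz=np.median(zz[b])-.035
for nm,c in(('P',(160,0)),('L',(160,81)),('R',(160,-81))):
    w=deck(*c); rr=np.hypot(X[...,0]-w[0],X[...,1]-w[1])
    k=rr<.028 if nm!='P' else rr<.045
    hi=k&(S<90)&(d>0)
    if nm=='P':
        q=X[hi&(abs(zz-dz-.055)<.005)]; c0=q.mean(0); (cx,cy),rad=cv2.minEnclosingCircle(np.float32(q[:,:2]*1000)); print('pin',c0,cx,cy,rad,len(q))
    else:
        q=X[hi&(zz-dz>.062)]; print(nm,'shaft top',q.mean(0),len(q),q.max(0)[2]-dz); q=X[hi&(abs(zz-dz-.039)<.004)]; print(' boss circ',cv2.minEnclosingCircle(np.float32(q[:,:2]*1000)))
    print('expected',w, 'px',proj(z,[*w,.055]))
E
python3 m2.py
```

```text
[ 0.63528741 -0.02389767  0.19734291] 86.52263811399231
deck z 0.03278860959600531
station ((667.7354736328125, -27.546142578125), (287.8373718261719, 125.57725524902344), 85.58602905273438)
pin [ 0.66675727 -0.02607698  0.0527429 ] 667.9735107421875 -26.172298431396484 37.92625045776367 1763
expected [ 0.67018428 -0.02654648] px [[255.1283077  214.33880545]]
L shaft top [0.67097271 0.0532761  0.06630279] 112 0.2895292340626821
 boss circ ((674.7399291992188, 54.37486267089844), 25.834291458129883)
expected [0.67527031 0.05429368] px [[321.90212501 214.48942337]]
R shaft top [ 0.66178225 -0.10673602  0.06402584] 111 0.07026637356683142
 boss circ ((664.46337890625, -107.95043182373047), 25.65613555908203)
expected [ 0.66509824 -0.10738665] px [[188.272206   214.22493292]]
```

View pics/w2.png

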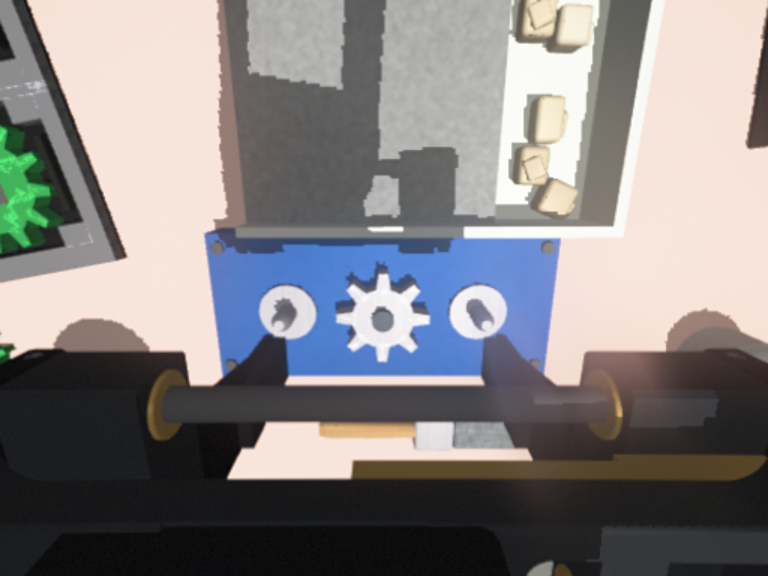

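Lane empty, five lumps in the tray at the upper right. The pinion is at (382,318) with one tooth nearly along the shaft line, and the shaft bosses are at (288,312) and (478,312). Now the pinion's phase.

Run:
```python
from h import *
z=np.load('pics/w2.npz'); p,d=z['p'],z['d']; S=cv2.cvtColor(p,cv2.COLOR_BGR2HSV)[...,1]
v,u=np.mgrid[:384,:512]; X=pix2plane(z,np.c_[u.ravel(),v.ravel()],.055).reshape(384,512,3)[...,:2]*1000
V=p.max(2); print('V',V[205:222:4,225:285:4])
for nm,k in(('bright',(V>150)&(S<70)),('depth',(abs(cloud(z,d)[...,2]-.0528)<.003)&(S<90))):
    c=np.array([669.5,-26.5])
    for _ in range(5):
        r=X-c; rr=np.hypot(r[...,0],r[...,1]); q=X[k&(rr<45)]; c=np.array(cv2.minEnclosingCircle(np.float32(q))[0])
    for cc in(c,q.mean(0)):
        r=X-cc; rr=np.hypot(r[...,0],r[...,1])
        for lo,hi in((28,34),(32,38)):
            th=np.arctan2(r[...,1],r[...,0])[k&(rr>lo)&(rr<hi)]; s=np.exp(8j*th).mean()
            print(nm,cc,lo,'tooth angle rel deck',(np.degrees(np.angle(s))/8-DY+22.5)%45-22.5,abs(s))
# aim at gears: close look pose
print('gear px/pos'); plan((.49,-.345,.22,86.4))
```

```text
V [[108 108 107 242 240 241 245 122 206 243 246 244 247 112 113]
 [177 225 229 244 240 242 100 138 142 159 245 244 245 237 167]
 [233 234 243 243 239 241 137 136 140 139 245 243 250 246 249]
 [206 210 180 240 238 240 143 135 139 167 244 242 245 220 218]
 [205 209 109 197 237 240 241 213 223 240 243 241 197 213 209]]
bright [667.20336914 -26.58819008] 28 tooth angle rel deck -0.7215827586257682 0.7333171389234795
bright [667.20336914 -26.58819008] 32 tooth angle rel deck -0.8293682128853348 0.8304338666926239
bright [666.56742963 -26.60076028] 28 tooth angle rel deck -0.7534233010416962 0.7285090754161645
bright [666.56742963 -26.60076028] 32 tooth angle rel deck -0.8369840087239631 0.8160897055620963
depth [667.02587891 -26.02746582] 28 tooth angle rel deck -0.6617097645054244 0.7443211999680185
depth [667.02587891 -26.02746582] 32 tooth angle rel deck -0.6971233707220783 0.8359965763610813
depth [666.16515188 -26.04090936] 28 tooth angle rel deck -0.6761276091838901 0.730844184770474
depth [666.16515188 -26.04090936] 32 tooth angle rel deck -0.784701470870484 0.8329311273274743
gear px/pos
at [ 0.6353 -0.0239  0.1973] psi 86.52 t 15.15
tilt [-9.e-04  4.e-04 -1.e+00]
[0.0157, -0.0412, -0.0028, 0, 0, np.float64(0.02)]
[0.0157, -0.0412, -0.0028, 0, 0, np.float64(0.02)]
[0.0157, -0.0412, -0.0028, 0, 0, np.float64(0.02)]
[0.0157, -0.0412, -0.0028, 0, 0, np.float64(0.02)]
[0.0156, -0.0412, -0.0028, 0, 0, np.float64(0.02)]
[0.0156, -0.0412, -0.0028, 0, 0, np.float64(0.02)]
[0.0156, -0.0412, -0.0028, 0, 0, np.float64(0.02)]
[0.0156, -0.0412, -0.0028, 0, 0, np.float64(0.02)]
--
```

Emit:
{"op": "drive_tool", "data": {
  "series": [
    [0.017,-0.043,-0.002,0,0,-1.4,1],
    [0.018,-0.042,-0.002,0,0,-1.4,1],
    [0.019,-0.042,-0.002,0,0,-1.4,1],
    [0.02,-0.042,-0.002,0,0,-1.4,1],
    [0.021,-0.041,-0.002,0,0,-1.4,1]
  ]
}}

```text
time: 15.78
position: [0.5376, -0.2343, 0.208]
tool_rot: [-0.031, 1.0, -0.0, 0.0]
ft_force: [0.2, 0.1, -1.3]
grip_width: 0.0867
```

Emit:
{"op": "drive_tool", "data": {
  "series": [
    [0.022,-0.041,-0.002,0,0,-1.4,1],
    [0.022,-0.041,-0.002,0,0,-1.4,1],
    [0.022,-0.04,-0.002,0,0,-1,1],
    [0,0,0,0,0,0,1],
    [0,0,0,0,0,0,1]
  ]
}}

```text
time: 16.4
position: [0.4827, -0.36, 0.2135]
tool_rot: [-0.063, 0.998, 0.001, -0.0]
ft_force: [-0.6, 0.5, 0.9]
grip_width: 0.0869
```

```bash
python3 look.py w3
cat > m3.py <<'E'
from h import *
z=np.load('pics/w3.npz'); p,d=z['p'],z['d']; X=cloud(z,d); o=robot.get_obs(); print(o['position'],psi())
H,S,V=cv2.split(cv2.cvtColor(p,cv2.COLOR_BGR2HSV)); zz=X[...,2]
for nm,c in(('a',(.425,-.360)),('b',(.548,-.346))):
    rr=np.hypot(X[...,0]-c[0],X[...,1]-c[1])
    q=X[(rr<.03)&(abs(zz-.056)<.005)]; print(nm,'hub',cv2.minAreaRect(np.float32(q[:,:2]*1000)),np.median(q[:,2]),len(q))
    col=((H>45)&(H<80)) if nm=='b' else ((H>18)&(H<33))
    k=(rr<.065)&col&(S>100)&(abs(zz-.018)<.004); q=X[k]; (cx,cy),R=cv2.minEnclosingCircle(np.float32(q[:,:2]*1000))
    r=q[:,:2]*1000-[cx,cy]; R_=np.hypot(*r.T); th=np.arctan2(r[:,1],r[:,0])[(R_>44)&(R_<54)]; s=np.exp(12j*th).mean()
    print(' teeth circle',cx,cy,R,'yaw mod30',((np.degrees(np.angle(s))/12-15)+15)%30-15,abs(s),np.median(q[:,2]))
E
python3 m3.py
```

```text
[ 0.48288414 -0.35952357  0.21347379] 97.30409742684077
a hub ((424.15087890625, -361.2941589355469), (32.04924392700195, 31.67547035217285), 6.738730430603027) 0.05574877513983588 778
 teeth circle 424.6882629394531 -362.6016540527344 54.526371002197266 yaw mod30 6.75300434183697 0.7864041927275616 0.017826133991888468
b hub ((546.9180297851562, -345.63946533203125), (33.0296745300293, 31.491722106933594), 8.003979682922363) 0.05578734341263124 587
 teeth circle 547.09423828125 -345.4380798339844 53.91755676269531 yaw mod30 8.63618797030847 0.8057745760606599 0.01780124678114387
```

View pics/w3.png

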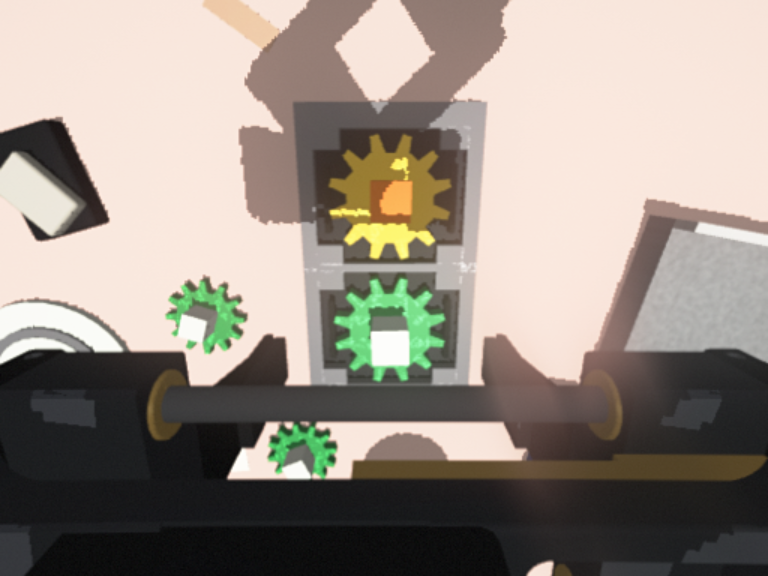

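The picture shows the yellow hub at (391,197), the green hub at (390,348) in the case, and the smaller decoy gears at (205,315) and (302,452). The hubs measure 32x32 mm, as given. Yellow first.

Run:
```python
from h import *
plan((.4242,-.3613,.12,96.7),(.4242,-.3613,.026,96.7))
```

```text
at [ 0.4829 -0.3595  0.2135] psi 97.3 t 16.45
tilt [-3.0e-04  1.1e-03 -1.0e+00]
[0.0195, 0.0019, 0.0312, 0, 0, np.float64(0.2)]
[0.0195, 0.0018, 0.0312, 0, 0, np.float64(0.2)]
[0.0195, 0.0018, 0.0312, 0, 0, np.float64(0.2)]
--
[0.0, 0.0, 0.047, 0, 0, np.float64(-0.0)]
[0.0, 0.0, 0.047, 0, 0, np.float64(-0.0)]
--
```

Emit:
{"op": "drive_tool", "data": {
  "series": [
    [0.0195,0.002,0.031,0,0,0.2,1],
    [0.0195,0.002,0.031,0,0,0.2,1],
    [0.0195,0.0015,0.031,0,0,0.2,1],
    [0,0,0,0,0,0,1],
    [0,0,0,0,0,0,1]
  ]
}}

```text
time: 17.08
position: [0.4255, -0.363, 0.1216]
tool_rot: [-0.058, 0.998, -0.001, 0.001]
ft_force: [0.2, 0.2, 0.7]
grip_width: 0.087
```

Emit:
{"op": "drive_tool", "data": {
  "series": [
    [0,0,0.04,0,0,0,1],
    [0,0,0.04,0,0,0,1],
    [0,0,0.014,0,0,0,1],
    [0,0,0,0,0,0,1]
  ]
}}

```text
time: 17.58
position: [0.4247, -0.3632, 0.0268]
tool_rot: [-0.058, 0.998, -0.0, 0.0]
ft_force: [0.3, -0.4, 0.3]
grip_width: 0.0869
```

Emit:
{"op": "drive_tool", "data": {
  "series": [
    [0,0.002,0.001,0,0,0,0],
    [0,0,0,0,0,0,0],
    [0,0,0,0,0,0,0],
    [0,0,0,0,0,0,0],
    [0,0,0,0,0,0,0]
  ],
  "squeeze": 50
}}

```text
time: 18.2
position: [0.4236, -0.3611, 0.0257]
tool_rot: [-0.058, 0.998, -0.0, 0.0]
ft_force: [-0.2, -0.1, 0.1]
grip_width: 0.0448
```

Emit:
{"op": "drive_tool", "data": {
  "series": [
    [0,0,0,0,0,0,0],
    [0,0,0,0,0,0,0],
    [0,0,0,0,0,0,0]
  ]
}}

```text
time: 18.58
position: [0.4236, -0.3614, 0.0256]
tool_rot: [-0.058, 0.998, -0.0, 0.0]
ft_force: [-0.6, -2.0, 0.3]
grip_width: 0.0318
```

Gripped (31.8 mm). Pull up with a small wiggle.

Emit:
{"op": "drive_tool", "data": {
  "series": [
    [0,0,-0.002,0,0,1.5,0],
    [0,0,-0.002,0,0,-3,0],
    [0,0,-0.003,0,0,3,0],
    [0,0,-0.003,0,0,-3,0],
    [0,0,-0.003,0,0,1.5,0]
  ]
}}

```text
time: 19.2
position: [0.4231, -0.3601, 0.0381]
tool_rot: [-0.056, 0.998, 0.001, -0.001]
ft_force: [0.4, 0.2, -2.8]
grip_width: 0.0317
```

Emit:
{"op": "drive_tool", "data": {
  "series": [
    [0,0,-0.004,0,0,1,0],
    [0,0,-0.005,0,0,-1,0],
    [0,0,-0.03,0,0,0,0],
    [0,0,-0.05,0,0,0,0],
    [0,0,-0.05,0,0,0,0]
  ]
}}

```text
time: 19.82
position: [0.4232, -0.3604, 0.179]
tool_rot: [-0.058, 0.998, 0.001, -0.0]
ft_force: [0.5, 0.3, -3.0]
grip_width: 0.0316
```

Emit:
{"op": "drive_tool", "data": {
  "series": [
    [0,0,0,0,0,0,0],
    [0,0,0,0,0,0,0]
  ]
}}

```text
time: 20.08
position: [0.4229, -0.36, 0.1771]
tool_rot: [-0.058, 0.998, 0.001, -0.0]
ft_force: [-0.3, 0.0, -3.4]
grip_width: 0.032
```

```bash
sed -i 's/^D0=.*/D0=np.array([509.9,-16.6])\/1000; DY=-3.6/' h.py
python3 - <<'E'
from h import *
print(robot.get_obs()['grip_width'],deck(160,-81),deck(160,81))
plan((*deck(160,-81),.17,86.9),(*deck(160,-81),.105,86.9))
E
```

```text
0.03195557162680427 [ 0.66449824 -0.10748665] [0.67467031 0.05419368]
at [ 0.4229 -0.36    0.1771] psi 96.63 t 20.075
tilt [-0.001   0.0014 -1.    ]
[-0.0385, 0.0319, 0.001, 0, 0, np.float64(1.39)]
[-0.0377, 0.0328, 0.001, 0, 0, np.float64(1.39)]
[-0.0369, 0.0337, 0.001, 0, 0, np.float64(1.39)]
[-0.036, 0.0346, 0.001, 0, 0, np.float64(1.39)]
[-0.0352, 0.0354, 0.001, 0, 0, np.float64(1.39)]
[-0.0343, 0.0363, 0.001, 0, 0, np.float64(1.39)]
[-0.0334, 0.0371, 0.001, 0, 0, np.float64(1.39)]
--
[0.0, 0.0, 0.0325, 0, 0, np.float64(-0.0)]
[0.0, 0.0, 0.0325, 0, 0, np.float64(-0.0)]
--
```

Emit:
{"op": "drive_tool", "data": {
  "series": [
    [-0.0385,0.032,0,0,0,1.4,0],
    [-0.0375,0.033,0,0,0,1.4,0],
    [-0.037,0.0335,0,0,0,1.4,0],
    [-0.036,0.0345,0,0,0,1.4,0],
    [-0.035,0.0355,0,0,0,1.4,0]
  ]
}}

```text
time: 20.7
position: [0.5953, -0.1784, 0.1746]
tool_rot: [0.004, 1.0, 0.001, -0.003]
ft_force: [0.5, -0.8, -3.6]
grip_width: 0.0319
```

Emit:
{"op": "drive_tool", "data": {
  "series": [
    [-0.0345,0.0365,0,0,0,1.4,0],
    [-0.0335,0.037,0,0,0,1.4,0],
    [0,0,0.03,0,0,0,0],
    [0,0,0.03,0,0,0,0],
    [0,0,0,0,0,0,0]
  ]
}}

```text
time: 21.32
position: [0.6611, -0.1066, 0.1118]
tool_rot: [0.028, 1.0, 0.002, -0.006]
ft_force: [-0.3, -0.4, -3.4]
grip_width: 0.0314
```

Emit:
{"op": "drive_tool", "data": {
  "series": [
    [0,0,0,0,0,0,0],
    [0,0,0,0,0,0,0]
  ]
}}

```text
time: 21.58
position: [0.6662, -0.1088, 0.1187]
tool_rot: [0.028, 1.0, -0.0, 0.001]
ft_force: [0.3, -0.3, -1.7]
grip_width: 0.0319
```

```bash
python3 look.py w4
python3 - <<'E'
from h import *
plan((*deck(160,-81),.095,86.9))
E
```

```text
at [ 0.6662 -0.1087  0.1189] psi 86.8 t 21.625
tilt [ 2.3e-03 -7.0e-04 -1.0e+00]
[0.0017, 0.0012, 0.0239, 0, 0, np.float64(-0.1)]
--
```

View pics/w4.png

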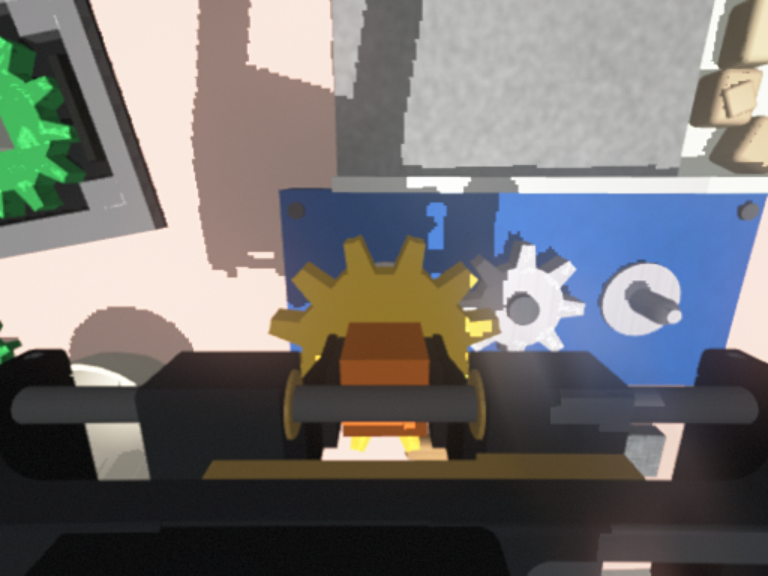

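The yellow gear (centre about (385,310)) is over the right shaft, with a gap facing the pinion tooth. Lower in small steps, watching the force.

Emit:
{"op": "drive_tool", "data": {
  "series": [
    [0.002,0.0012,0.012,0,0,0,0],
    [0,0,0.012,0,0,0,0],
    [0,0,0,0,0,0,0],
    [0,0,0,0,0,0,0]
  ]
}}

```text
time: 22.12
position: [0.6635, -0.107, 0.0933]
tool_rot: [0.028, 1.0, 0.0, -0.0]
ft_force: [0.3, -0.4, -2.4]
grip_width: 0.0316
```

Emit:
{"op": "drive_tool", "data": {
  "series": [
    [0,0,0.004,0,0,0,0],
    [0,0,0.003,0,0,0,0],
    [0,0,0,0,0,0,0]
  ]
}}

```text
time: 22.5
position: [0.6632, -0.1069, 0.0862]
tool_rot: [0.028, 1.0, 0.0, -0.0]
ft_force: [-0.4, -0.5, -2.5]
grip_width: 0.0319
```

Emit:
{"op": "drive_tool", "data": {
  "series": [
    [0,0,0.003,0,0,0,0],
    [0,0,0.002,0,0,0,0],
    [0,0,0,0,0,0,0]
  ]
}}

```text
time: 22.88
position: [0.6633, -0.107, 0.0813]
tool_rot: [0.028, 1.0, 0.0, -0.0]
ft_force: [0.2, -0.1, -2.9]
grip_width: 0.0315
```

Emit:
{"op": "drive_tool", "data": {
  "series": [
    [0,0,0.002,0,0,0,0],
    [0,0,0,0,0,0,0]
  ]
}}

```text
time: 23.12
position: [0.6634, -0.107, 0.0794]
tool_rot: [0.028, 1.0, -0.0, -0.0]
ft_force: [-0.8, -0.8, -2.3]
grip_width: 0.0319
```

On the shaft's full diameter without contact force. Continue into the mesh.

Emit:
{"op": "drive_tool", "data": {
  "series": [
    [0,0,0.002,0,0,0,0],
    [0,0,0.002,0,0,0,0],
    [0,0,0,0,0,0,0]
  ]
}}

```text
time: 23.5
position: [0.6633, -0.107, 0.0753]
tool_rot: [0.028, 1.0, -0.0, -0.0]
ft_force: [-1.0, -0.5, -3.8]
grip_width: 0.0317
```

Emit:
{"op": "drive_tool", "data": {
  "series": [
    [0,0,0.002,0,0,0,0],
    [0,0,0,0,0,0,0]
  ]
}}

```text
time: 23.75
position: [0.6634, -0.107, 0.0733]
tool_rot: [0.028, 1.0, -0.0, -0.0]
ft_force: [-0.5, -0.6, -3.9]
grip_width: 0.0316
```

Below the unmeshed stop with no resistance, so it is meshing. A gentle rock while lowering.

Emit:
{"op": "drive_tool", "data": {
  "series": [
    [0,0,0.002,0,0,0.8,0],
    [0,0,0.002,0,0,-0.8,0],
    [0,0,0.002,0,0,-0.8,0],
    [0,0,0.002,0,0,0.8,0],
    [0,0,0,0,0,0,0]
  ]
}}

```text
time: 24.38
position: [0.6634, -0.107, 0.0653]
tool_rot: [0.028, 1.0, -0.0, -0.0]
ft_force: [0.8, -1.4, -4.3]
grip_width: 0.0315
```

Emit:
{"op": "drive_tool", "data": {
  "series": [
    [0,0,0.002,0,0,0,0],
    [0,0,0.0015,0,0,0,0],
    [0,0,0,0,0,0,0]
  ]
}}

```text
time: 24.75
position: [0.6634, -0.107, 0.0619]
tool_rot: [0.028, 1.0, -0.0, -0.0]
ft_force: [0.0, -2.1, -2.5]
grip_width: 0.0316
```

Emit:
{"op": "drive_tool", "data": {
  "series": [
    [0,0,0.001,0,0,0,0],
    [0,0,0.001,0,0,0,0],
    [0,0,0,0,0,0,0]
  ]
}}

```text
time: 25.12
position: [0.6635, -0.107, 0.0606]
tool_rot: [0.028, 1.0, -0.0, 0.0]
ft_force: [-1.2, -1.1, 0.7]
grip_width: 0.0319
```

Seat contact begins at 0.0606, exactly the expected home height. Release and rise.

Emit:
{"op": "drive_tool", "data": {
  "series": [
    [0,0,0,0,0,0,1],
    [0,0,0,0,0,0,1],
    [0,0,0,0,0,0,1],
    [0,0,0,0,0,0,1],
    [0,0,0,0,0,0,1]
  ]
}}

```text
time: 25.75
position: [0.6635, -0.1069, 0.06]
tool_rot: [0.028, 1.0, 0.0, -0.0]
ft_force: [0.2, 0.2, -0.4]
grip_width: 0.0735
```

Emit:
{"op": "drive_tool", "data": {
  "series": [
    [0,0,0,0,0,0,1],
    [0,0,0,0,0,0,1],
    [0,0,-0.03,0,0,0,1],
    [0,0,-0.05,0,0,0,1],
    [0,0,-0.045,0,0,0,1]
  ]
}}

```text
time: 26.38
position: [0.6634, -0.107, 0.1864]
tool_rot: [0.028, 1.0, -0.0, 0.0]
ft_force: [0.1, -0.2, -0.1]
grip_width: 0.0872
```

Emit:
{"op": "drive_tool", "data": {
  "series": [
    [0,0,0,0,0,0,1]
  ]
}}

```text
time: 26.5
position: [0.6664, -0.1079, 0.1901]
tool_rot: [0.028, 1.0, -0.001, 0.005]
ft_force: [-0.9, -0.5, 0.3]
grip_width: 0.087
```

Run:
```python
from h import *
plan((.5470,-.3456,.185,97.3),(.5470,-.3456,.026,97.3),step=.05)
```

```text
at [ 0.6664 -0.1079  0.1901] psi 86.83 t 26.5
tilt [ 0.0097 -0.0033 -0.9999]
[0.0177, -0.0407, 0.0009, 0, 0, np.float64(-1.74)]
[0.0189, -0.0401, 0.0009, 0, 0, np.float64(-1.74)]
[0.0201, -0.0395, 0.0009, 0, 0, np.float64(-1.74)]
[0.0213, -0.0389, 0.0009, 0, 0, np.float64(-1.74)]
[0.0225, -0.0382, 0.0009, 0, 0, np.float64(-1.74)]
[0.0237, -0.0375, 0.0009, 0, 0, np.float64(-1.74)]
--
[0.0, 0.0, 0.0398, 0, 0, np.float64(-0.0)]
[0.0, 0.0, 0.0398, 0, 0, np.float64(-0.0)]
[0.0, 0.0, 0.0398, 0, 0, np.float64(-0.0)]
[0.0, 0.0, 0.0398, 0, 0, np.float64(-0.0)]
--
```

Emit:
{"op": "drive_tool", "data": {
  "series": [
    [0.0177,-0.041,0,0,0,-1.7,1],
    [0.0185,-0.04,0,0,0,-1.7,1],
    [0.0195,-0.0395,0,0,0,-1.7,1],
    [0.021,-0.039,0,0,0,-1.7,1],
    [0.022,-0.038,0,0,0,-1.7,1]
  ]
}}

```text
time: 27.12
position: [0.564, -0.3057, 0.1837]
tool_rot: [-0.047, 0.999, 0.001, -0.001]
ft_force: [0.2, -0.2, -1.0]
grip_width: 0.0872
```

Emit:
{"op": "drive_tool", "data": {
  "series": [
    [0.0235,-0.0375,0,0,0,-1.7,1],
    [0,0,0.04,0,0,0,1],
    [0,0,0.04,0,0,0,1],
    [0,0,0,0,0,0,1],
    [0,0,0,0,0,0,1]
  ]
}}

```text
time: 27.75
position: [0.546, -0.3447, 0.1055]
tool_rot: [-0.061, 0.998, -0.0, 0.0]
ft_force: [0.1, 0.1, 0.0]
grip_width: 0.0871
```

Run:
```python
from h import *
plan((.5470,-.3456,.026,97.3),step=.05)
m,p,d=cam('side'); cv2.imwrite('pics/b1.png',cv2.resize(p[100:260,180:380],(800,640))[:600])
```

```text
at [ 0.546  -0.3447  0.1055] psi 97.04 t 27.75
tilt [ 5.e-04 -5.e-04 -1.e+00]
[-0.0005, -0.0005, 0.0398, 0, 0, np.float64(-0.13)]
[-0.0005, -0.0005, 0.0398, 0, 0, np.float64(-0.13)]
--
```

View pics/b1.png

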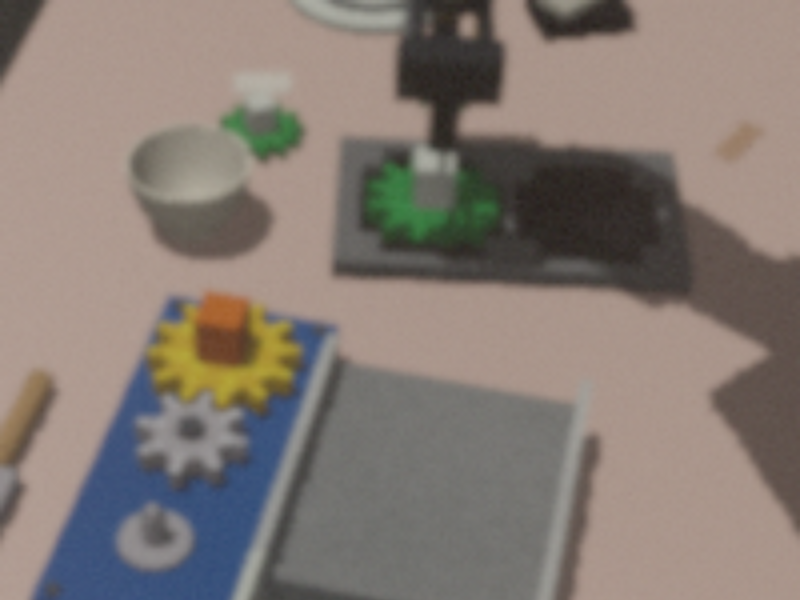

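Yellow gear meshed flat at (225,350); green hub at (435,175) under the jaws. Grasp green.

Emit:
{"op": "drive_tool", "data": {
  "series": [
    [-0.001,-0.001,0.04,0,0,-0.3,1],
    [0,0,0.025,0,0,0,1],
    [0,0,0.015,0,0,0,1],
    [0,0,0,0,0,0,1]
  ]
}}

```text
time: 28.3
position: [0.5468, -0.3453, 0.0252]
tool_rot: [-0.064, 0.998, -0.0, -0.0]
ft_force: [0.5, -0.7, 0.7]
grip_width: 0.0871
```

Emit:
{"op": "drive_tool", "data": {
  "series": [
    [0,0,0,0,0,0,0],
    [0,0,0,0,0,0,0],
    [0,0,0,0,0,0,0],
    [0,0,0,0,0,0,0],
    [0,0,0,0,0,0,0]
  ]
}}

```text
time: 28.92
position: [0.5466, -0.3454, 0.0252]
tool_rot: [-0.064, 0.998, -0.0, 0.0]
ft_force: [0.7, 0.4, 0.1]
grip_width: 0.0447
```

Emit:
{"op": "drive_tool", "data": {
  "series": [
    [0,0,0,0,0,0,0],
    [0,0,0,0,0,0,0],
    [0,0,0,0,0,0,0],
    [0,0,0,0,0,0,0]
  ]
}}

```text
time: 29.42
position: [0.5466, -0.3457, 0.025]
tool_rot: [-0.064, 0.998, -0.0, 0.0]
ft_force: [-0.6, -1.3, 0.7]
grip_width: 0.0314
```

Emit:
{"op": "drive_tool", "data": {
  "series": [
    [0,0,-0.002,0,0,1.5,0],
    [0,0,-0.002,0,0,-3,0],
    [0,0,-0.003,0,0,3,0],
    [0,0,-0.003,0,0,-3,0],
    [0,0,-0.003,0,0,1.5,0]
  ]
}}

```text
time: 30.05
position: [0.546, -0.3446, 0.0373]
tool_rot: [-0.063, 0.998, 0.001, -0.001]
ft_force: [-1.4, 1.2, -3.4]
grip_width: 0.0321
```

Emit:
{"op": "drive_tool", "data": {
  "series": [
    [0,0,-0.004,0,0,1,0],
    [0,0,-0.005,0,0,-1,0],
    [0,0,-0.03,0,0,0,0],
    [0,0,-0.05,0,0,0,0],
    [0,0,-0.05,0,0,0,0]
  ]
}}

```text
time: 30.68
position: [0.5463, -0.3449, 0.1786]
tool_rot: [-0.064, 0.998, 0.0, -0.0]
ft_force: [0.9, 0.0, -3.6]
grip_width: 0.0316
```

Emit:
{"op": "drive_tool", "data": {
  "series": [
    [0,0,0,0,0,0,0],
    [0,0,0,0,0,0,0]
  ]
}}

```text
time: 30.92
position: [0.5458, -0.3445, 0.1766]
tool_rot: [-0.064, 0.998, 0.001, -0.001]
ft_force: [0.0, 0.5, -4.7]
grip_width: 0.0317
```

Run:
```python
from h import *
d=deck(160,81)-deck(160,-81); t=np.array([.6634,-.107])+d; print(t)
plan((*t,.175,86.9),(*t,.12,86.9),step=.05)
```

```text
[0.67357206 0.05468033]
at [ 0.5458 -0.3445  0.1766] psi 97.34 t 30.925
tilt [-0.0014  0.0014 -1.    ]
[-0.0197, 0.0422, 0.0002, 0, 0, np.float64(1.16)]
[-0.0189, 0.0426, 0.0002, 0, 0, np.float64(1.16)]
[-0.018, 0.0429, 0.0002, 0, 0, np.float64(1.16)]
[-0.0172, 0.0433, 0.0002, 0, 0, np.float64(1.16)]
[-0.0163, 0.0436, 0.0002, 0, 0, np.float64(1.16)]
[-0.0154, 0.044, 0.0002, 0, 0, np.float64(1.16)]
[-0.0145, 0.0443, 0.0002, 0, 0, np.float64(1.16)]
[-0.0136, 0.0445, 0.0002, 0, 0, np.float64(1.16)]
[-0.0127, 0.0448, 0.0002, 0, 0, np.float64(1.16)]
--
[0.0, 0.0, 0.0275, 0, 0, np.float64(-0.0)]
[0.0, 0.0, 0.0275, 0, 0, np.float64(-0.0)]
--
```

Emit:
{"op": "drive_tool", "data": {
  "series": [
    [-0.0195,0.042,0,0,0,1.16,0],
    [-0.019,0.0425,0,0,0,1.16,0],
    [-0.018,0.043,0,0,0,1.16,0],
    [-0.017,0.0435,0,0,0,1.16,0],
    [-0.0165,0.0435,0,0,0,1.16,0]
  ]
}}

```text
time: 31.55
position: [0.6161, -0.1216, 0.1742]
tool_rot: [-0.013, 1.0, 0.001, -0.003]
ft_force: [0.1, -0.5, -2.2]
grip_width: 0.0317
```

Emit:
{"op": "drive_tool", "data": {
  "series": [
    [-0.0155,0.044,0,0,0,1.16,0],
    [-0.0145,0.0445,0,0,0,1.16,0],
    [-0.0135,0.0445,0,0,0,1.16,0],
    [-0.0125,0.045,0,0,0,1.16,0],
    [0,0,0,0,0,0,0]
  ]
}}

```text
time: 32.17
position: [0.673, 0.0582, 0.1739]
tool_rot: [0.025, 1.0, 0.001, -0.003]
ft_force: [-0.3, -0.5, -2.6]
grip_width: 0.0319
```

Emit:
{"op": "drive_tool", "data": {
  "series": [
    [0,0,0.03,0,0,0,0],
    [0,0,0.025,0,0,0,0],
    [0,0,0,0,0,0,0],
    [0,0,0,0,0,0,0],
    [0,0,0,0,0,0,0]
  ]
}}

```text
time: 32.8
position: [0.6751, 0.0537, 0.1232]
tool_rot: [0.027, 1.0, -0.0, 0.001]
ft_force: [0.2, -0.1, -2.6]
grip_width: 0.0316
```

Run:
```python
from h import *
plan((.67357,.05468,.094,86.9),step=.03)
```

```text
at [0.6751 0.0537 0.1232] psi 86.87 t 32.8
tilt [ 2.1e-03 -3.0e-04 -1.0e+00]
[0.0016, 0.0009, 0.0292, 0, 0, np.float64(-0.03)]
--
```

Emit:
{"op": "drive_tool", "data": {
  "series": [
    [0.001,0.0005,0.015,0,0,0,0],
    [0,0,0.014,0,0,0,0],
    [0,0,0,0,0,0,0],
    [0,0,0,0,0,0,0]
  ]
}}

```text
time: 33.3
position: [0.6733, 0.0547, 0.0927]
tool_rot: [0.027, 1.0, -0.0, -0.0]
ft_force: [0.8, -0.6, -2.1]
grip_width: 0.0318
```

Emit:
{"op": "drive_tool", "data": {
  "series": [
    [0,0,0.004,0,0,0,0],
    [0,0,0.003,0,0,0,0],
    [0,0,0,0,0,0,0]
  ]
}}

```text
time: 33.67
position: [0.6731, 0.0547, 0.0858]
tool_rot: [0.027, 1.0, 0.0, -0.0]
ft_force: [-0.9, 0.2, -3.4]
grip_width: 0.0316
```

Emit:
{"op": "drive_tool", "data": {
  "series": [
    [0,0,0.003,0,0,0,0],
    [0,0,0.002,0,0,0,0],
    [0,0,0,0,0,0,0]
  ]
}}

```text
time: 34.05
position: [0.6731, 0.0547, 0.0808]
tool_rot: [0.027, 1.0, 0.0, -0.0]
ft_force: [0.1, -0.7, -2.6]
grip_width: 0.0315
```

Emit:
{"op": "drive_tool", "data": {
  "series": [
    [0,0,0.002,0,0,0,0],
    [0,0,0,0,0,0,0]
  ]
}}

```text
time: 34.3
position: [0.6732, 0.0547, 0.0789]
tool_rot: [0.027, 1.0, 0.0, -0.0]
ft_force: [-0.7, -0.4, -3.5]
grip_width: 0.0317
```

Emit:
{"op": "drive_tool", "data": {
  "series": [
    [0,0,0.002,0,0,0,0],
    [0,0,0,0,0,0,0]
  ]
}}

```text
time: 34.55
position: [0.6731, 0.0547, 0.0768]
tool_rot: [0.027, 1.0, 0.0, -0.0]
ft_force: [-0.1, 0.2, -3.4]
grip_width: 0.032
```

Emit:
{"op": "drive_tool", "data": {
  "series": [
    [0,0,0.002,0,0,0,0],
    [0,0,0.001,0,0,0,0],
    [0,0,0,0,0,0,0]
  ]
}}

```text
time: 34.92
position: [0.6732, 0.0546, 0.0739]
tool_rot: [0.027, 1.0, -0.0, -0.0]
ft_force: [0.1, 0.2, -3.1]
grip_width: 0.0316
```

Past the unmeshed stop (0.076), no resistance.

Emit:
{"op": "drive_tool", "data": {
  "series": [
    [0,0,0.002,0,0,0.8,0],
    [0,0,0.002,0,0,-0.8,0],
    [0,0,0.002,0,0,-0.8,0],
    [0,0,0.002,0,0,0.8,0],
    [0,0,0,0,0,0,0]
  ]
}}

```text
time: 35.55
position: [0.6731, 0.0547, 0.0658]
tool_rot: [0.027, 1.0, 0.0, -0.0]
ft_force: [-0.3, -0.6, -3.2]
grip_width: 0.0316
```

Emit:
{"op": "drive_tool", "data": {
  "series": [
    [0,0,0.002,0,0,0,0],
    [0,0,0.002,0,0,0,0],
    [0,0,0,0,0,0,0]
  ]
}}

```text
time: 35.92
position: [0.6731, 0.0546, 0.0618]
tool_rot: [0.027, 1.0, 0.0, -0.0]
ft_force: [-0.1, 0.2, -3.9]
grip_width: 0.0318
```

Emit:
{"op": "drive_tool", "data": {
  "series": [
    [0,0,0.001,0,0,0,0],
    [0,0,0.001,0,0,0,0],
    [0,0,0,0,0,0,0]
  ]
}}

```text
time: 36.3
position: [0.6733, 0.0546, 0.0601]
tool_rot: [0.027, 1.0, -0.0, 0.0]
ft_force: [-0.7, 0.7, -1.8]
grip_width: 0.0316
```

Home height (0.060) reached with light contact; release, rise and back off for a look.

Emit:
{"op": "drive_tool", "data": {
  "series": [
    [0,0,0,0,0,0,1],
    [0,0,0,0,0,0,1],
    [0,0,0,0,0,0,1],
    [0,0,0,0,0,0,1],
    [0,0,0,0,0,0,1]
  ]
}}

```text
time: 36.92
position: [0.6734, 0.0546, 0.0601]
tool_rot: [0.027, 1.0, -0.0, 0.0]
ft_force: [-0.0, 0.8, -0.1]
grip_width: 0.0736
```

Emit:
{"op": "drive_tool", "data": {
  "series": [
    [0,0,0,0,0,0,1],
    [0,0,0,0,0,0,1],
    [0,0,-0.03,0,0,0,1],
    [0,0,-0.05,0,0,0,1],
    [0,0,-0.06,0,0,0,1]
  ]
}}

```text
time: 37.55
position: [0.6723, 0.0546, 0.2001]
tool_rot: [0.027, 1.0, 0.0, -0.002]
ft_force: [0.4, -1.0, 0.7]
grip_width: 0.0871
```

Emit:
{"op": "drive_tool", "data": {
  "series": [
    [0.05,-0.025,-0.02,0,0,0,1],
    [0.05,-0.025,-0.02,0,0,0,1],
    [0.05,-0.025,-0.02,0,0,0,1],
    [0,0,0,0,0,0,1],
    [0,0,0,0,0,0,1]
  ]
}}

```text
time: 38.17
position: [0.5202, -0.0122, 0.2605]
tool_rot: [0.027, 1.0, -0.0, 0.001]
ft_force: [0.0, 0.4, 0.5]
grip_width: 0.0871
```

Run:
```python
from h import *
m,p,d=cam('side'); cv2.imwrite('pics/f1.png',cv2.resize(p,(800,600)))
m2,p2,d2=cam('scene')
for n,(m,p,d) in(('side',(m,p,d)),('scene',(m2,p2,d2))):
    X=cloud(m,d); H,S,V=cv2.split(cv2.cvtColor(p,cv2.COLOR_BGR2HSV))
    for nm,c in(('R',deck(160,-81)),('L',deck(160,81))):
        k=(np.hypot(X[...,0]-c[0],X[...,1]-c[1])<.055)&(d>0); k1=k&(S>100)&((H>45)&(H<80)|(H>18)&(H<33))
        print(n,nm,'gear top z (0.055 home)',np.percentile(X[k1][:,2],[50,80,95]).round(4),'hub top(.093)',np.percentile(X[k&(X[...,2]<.12)][:,2],98).round(4))
cv2.imwrite('pics/f2.png',cv2.resize(p2[130:280,180:460],(800,428)))
```

```text
side R gear top z (0.055 home) [0.0551 0.0568 0.0583] hub top(.093) 0.0949
side L gear top z (0.055 home) [0.0552 0.0567 0.058 ] hub top(.093) 0.0948
scene R gear top z (0.055 home) [0.0545 0.056  0.0571] hub top(.093) 0.0937
scene L gear top z (0.055 home) [0.0545 0.0559 0.0569] hub top(.093) 0.0939
```

View pics/f1.png

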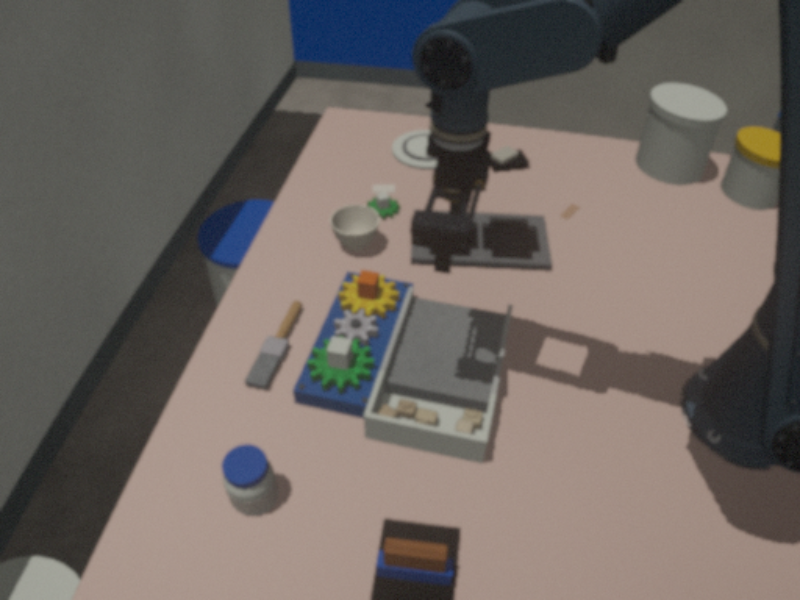

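View pics/f2.png

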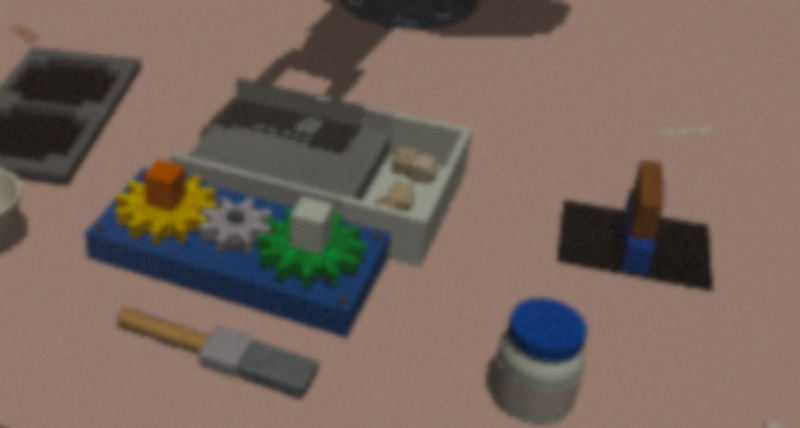

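Both gears sit flat and meshed, at (368,293) and (340,360), with tops at home height. The lane is clear with the lumps in the tray near (430,415), the scraper stands upright on its mat at (417,558), and the bowl, jar and brush have not moved. Handing in.

```bash
python3 -c "
from rig import robot
print(robot.get_obs()['time'],robot.hand_in())"
```

```text
the job is handed in; nothing more can be done
38.275 None
```

The job is done and handed in at 38.3 s of the 210 s allowed; no verdict was reported.

- **Lumps:** I swept all five lumps present into the white tray with the scraper, in two passes. The wrist picture taken after the sweep shows all five in the tray and an empty lane. In the final views the lumps overlap, so I could not count each one again.
- **Scraper:** It stands upright near the middle of its mat.
- **Gears:** I wiggled both gears out of the case. Yellow went on the right shaft and green on the left, each lined up with the measured pinion angle. Both slid past the 16 mm unmeshed stop without resistance.
- **Last checks:** The gear tops measured 54.5 to 55.2 mm above the table against 55 expected, and the hub tops 94 to 95 mm against 93. The 1 to 2 mm excess is within camera error. The bowl, jar and brush look unmoved in the final pictures, and the gripper was open and clear of everything.
- **Disagreement:** The wrist camera placed the pinion about 3 mm nearer the robot in x than the other two cameras did, so I used a value between them. Both gears then went on without side load.

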